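# Seat the sample vial and close the colorimeter's cover without a slam

### The job

Make the colorimeter ready for a reading: with a fingertip push the sample vial down until it is fully home in its holder. Then tip the open cover forward from behind, catch it on a finger as it falls and lower it until it is fully shut, never letting it drop the last part by itself. Do not pinch or force the cover, lift nothing, and leave the other things on the bench where they are.

Things in the scene. Friction and masses are not known exactly. Their poses are not given: they have to be found in the camera images.
- colorimeter: Bench colorimeter, fixed: white housing 150 mm deep (its x) by 124 mm wide (its y), origin under its middle on the bench, x points to its back, its front (-x) faces the robot. A low key panel with a display slopes down to the front (at most 55 mm high). Behind it stands the sample chamber, walls 100 mm high, outer front face at x = -37 mm, open space inside 84 x 104 mm (x from -27 to +57 mm). Its black flat cover is hinged along the back.
- vial_top (a point): Centre of the top of the sample vial's flat white cap (cap about 21 mm across, vial 51 mm tall, upright). The vial stands in a metal holder block in the chamber, 13 mm behind the housing's origin. Proud at the start, 4 to 8 mm above the chamber's rim; fully home its top is at 94 mm above the bench, 6 mm below the rim. A proud vial keeps the cover from closing.
- sample_vial (a joint): How far the vial has been pushed down, m: 0 to 0.004 at the start, 0.014 = fully home against a hard stop; negative = lifted. It slides stiffly (2.5 N, plus drag 12 N per m/s) and stays where it is left.
- cover_hinge (a joint): Cover angle, rad: 0 = shut flat, 1.57 = upright, 1.8 = leaning back on its stop (as it starts). Above about 1.64 the cover falls back on its stop, between about 1.63 and 1.47 it may stand by friction, below that it falls shut, slowly at first (damped hinge): from 1.4 it takes about 1 s to 1.0 rad and about 1 s more to shut, arriving at 1.1 to 1.5 rad/s if nobody holds it.
- hinge_line (a point): Middle of the cover's hinge axis, fixed on the housing: 65 mm behind the housing's origin, 104 mm above the bench. The axis runs along the housing's y.
- cover_lip (a point): Middle of the front edge of the cover's lip, on the underside; moves with the cover, 118 mm from the hinge axis. The lip is 5 mm thick, 96 mm wide, and with the cover shut it stands 16 mm out over the front wall, 101 mm above the bench, so that a finger from the front can be under it; below it is free space down to the key panel.
- cover: The flat black cover, about 0.2 kg, 118 mm wide, plate 8 mm thick, 118 mm from hinge axis to lip edge. Origin on the hinge axis; with the cover shut its axes are those of the housing, its underside (3 mm below the origin) looks down.
- small_beaker: Small glass beaker, 55 mm wide, 70 mm tall, loose bystander; origin under its middle.
- vial_black: Loose bystander vial with a black cap, 21 mm wide, 51 mm tall; origin under its middle.
- vial_blue: Loose bystander vial with blue content and a black cap, 21 mm wide, 51 mm tall; origin under its middle.
- felt_pen: Felt pen lying on the bench, 17 mm thick, loose bystander; origin under its middle.
- strip_box: Flat paper box of test strips, 96 x 88 x 16 mm, loose bystander; origin under its middle.
- dish: Glass petri dish, 68 mm wide, 14 mm tall, loose bystander; origin under its middle.
Mind the look-alikes: they are no part of the job. Of the things that look like the colorimeter, the larger one is meant.

How it is judged:
On the way, in this order (a step that is already met when the one before it is completed fails the run):
1. the vial is pushed fully home while the cover is still open (value of joint sample_vial above 0.0125 m and value of joint cover_hinge above 1.2 rad), for 0.2 s.
2. the cover, part-way down, rests on the fingers (value of joint cover_hinge between 0.15 and 1.2 rad and contact force between the fingers and cover above 0.15 N), for 0.2 s.
At the end, for the whole second after the job is handed in: The cover is shut (within 0.03 rad, about 3.5 mm at its lip) and at rest, and the vial is home (within 1.5 mm) (value of joint cover_hinge below 0.03 rad and value of joint sample_vial above 0.0125 m and velocity of joint cover_hinge between -0.05 and 0.05 rad/s); the robot touches nothing.
It fails at once if the cover drops: faster than 0.8 rad/s (about 9 cm/s at the lip) in the last 0.3 rad (35 mm at the lip) (value of joint cover_hinge below 0.3 rad and velocity of joint cover_hinge below -0.8 rad/s).
It fails at once if the cover is pinched or forced with more than 25 N (contact force between the fingers and cover above 25 N).
It fails at once if the sample vial is lifted (value of joint sample_vial below -0.004 m).
It fails at once if a bystander is moved by more than 20 mm or lifted (distance of any of small_beaker, vial_black, vial_blue, felt_pen, strip_box, dish from where it was at the start of the episode above 0.02 m).
It also fails if it takes over 48 s, if anything falls off the work surface, if the arm or the gripper's body presses on something with over 40 N, if the wrist force passes 120 N, or if a joint passes its speed limit or range.

### The arm

A 7-joint arm with a two-finger parallel gripper is mounted at the origin on a cart in front of the work surface, level with it; the furniture and walls round the work are solid. World frame = base frame: x ahead of the robot, y to its left, z up, the work surface at z = 0. Lengths are in m, angles in rad, forces in N, time in s.
With the tool pointing down it reaches from about 0.425 to 0.875 m from the base axis. Payload 4.7 kg.
Tool frame: the origin (TCP) lies midway between the tips of the shut fingers; the grasp point (between the pads) lies 19 mm behind it; y points along the fingers, z is the direction in which the jaws open and shut, and the axes are right-handed (so a half turn about y gives the same grasp; the last joint's range is limited). The gripper opens to 87 mm and grips with 3 to 60 N. Pads are 19 mm wide; open, the fingers measure 117 mm over their backs; the gripper's body (75 mm by 190 mm) begins 51 mm behind the grasp point.
Start: joints at [-1.198, 0.321, -0.07, 1.45, 0.023, 1.371, -0.057], TCP at [0.228, 0.609, 0.223] pointing down, gripper open.
Joint ranges: [-2.86, 2.86], [-0.3, 2.09], [-1.38, 1.24], [0.06, 2.45], [-1.56, 4.7], [0.09, 2.05], [-2.69, 2.69]. Speed limits (rad/s): [2.57, 2.57, 3.14, 3.14, 3.14, 3.14, 3.14].

### API

Orientations are given as a rotation vector (axis times angle).
In Python, from bench import ctrl gives the robot as it stands.
- The arm moves only by the tool play_rows, never from a script. Its arguments are lists of equal length, an entry for each row: "translation": the shift along the tool's x, y, z in mm, a list of three; "turn": the turn, a rotation vector about the tool's x, y, z in rad, a list of three; "fingers": the opening, from -1 (shut) to 1 (fully open), so that 0 is half open. In form: {"translation": [[dx, dy, dz], ...], "turn": [[wx, wy, wz], ...], "fingers": [fingers, ...]}. A call has exactly 10 rows; each row shifts and turns the commanded pose from where the row before left it, along the tool's axes as they then stand; what a row does not reach is not made up. A row lasts 1/12 s, in which the tool goes at most 41.7 mm and 7.16 degrees, less where a joint would pass 70% of its speed; a pose out of reach is approached as far as the arm can. A call with a gripper value outside its range is refused whole. The fingers move at their own pace and stop on an object; "grip_force" is the grip in N (left out, the last holds). Time passes only in rows, so rows that do not move let the fingers close, or fill a call up. It gives the time, the measured TCP pose, the force and the opening at its end, in the units of the state.
- ctrl.get_state(): the state, without advancing time (a new reading comes with each control period).
- ctrl.get_image(name): name is "scene" or "top" or "wrist"; returns the picture (400x640x3 uint8, blue, green, red); there is no depth.
- ctrl.camera_info(name): a dict with "camera_matrix" (3x3 intrinsics, pixels), "k1" (the pictures are not rectified: a ray, as slopes to the right and down, at radius r is drawn at 1 + k1 r^2 times it, then the intrinsics apply), "R" (3x3) and "t" (3): a world point X has camera coordinates R X + t. Camera axes: x right, y down, z forward; pixel columns grow to the right and rows downward; lengths in m; the calibration is good to about 2 mm. A picture is of the moment at which its call begins: read the wrist's pose just before it. camera_info takes no time and is no camera call; for the wrist camera it gives the pose at the moment of the call.
- ctrl.close_job(): hands the job in, once; it reports no verdict.
The state is a dict: "time": time; "joint_positions": joint angles; "qd": joint speeds; "joint_torque": joint torques, N m; "position": TCP position; "tool_rot": TCP orientation; "ft_force": force on the tool from outside, world axes, zero at the start; "torque": the same for the moment, N m; "grip_width": opening from 0.0 (shut) to 1.0 (fully open).
Only numpy, scipy, OpenCV 4.12 (cv2) and the standard library are available. Lean on these libraries where they do the work, as an engineer would, in place of code of your own. Each camera call takes 0.05 s, during which the arm holds its last target.

## Working session

There is one attempt and no reset: what is moved stays moved. The work goes in short steps, Python scripts to look and compute and a tool call to move; the robot and the scene stay as the last step left them, time stands still between calls to the robot, and variables do not carry over. Pictures are saved under pics/ and viewed, and the job is handed in when it is done.

Besides the shell and the picture viewer there is one more tool, called after "Request:" in YAML: its name, and indented under it one key for each argument. play_rows: Moves the arm, as the interface text tells. Its arguments: {"type":"object","properties":{"translation":{"type":"array"},"turn":{"type":"array"},"fingers":{"type":"array"},"grip_force":{"type":"number"}},"required":["translation","turn","fingers"]}

```bash
ls -la; mkdir -p pics; python3 - <<'E'
from bench import ctrl
import cv2
s=ctrl.get_state()
for k,v in s.items(): print(k,v)
for n in ("scene","top","wrist"):
    print(n,ctrl.camera_info(n))
    cv2.imwrite(f"pics/a_{n}.png",ctrl.get_image(n))
E
```

```text
total 12
drwxr-xr-x  3 agent agent 4096 Dec  7 13:23 .
drwxr-xr-x 23 root  root  4096 Dec  7 13:23 ..
drwxr-xr-x  2 agent agent 4096 Dec  7 13:23 pics
time 0.0
joint_positions [-1.19792163  0.32183455 -0.07010368  1.4516876   0.02261618  1.3707839
 -0.05690498]
qd [-6.31340294e-05  1.76094440e-04  5.05987615e-04  6.08591294e-04
 -8.92677502e-04 -1.50085231e-04  1.57618398e-03]
joint_torque [-1.72096229e-04 -4.91294003e+01 -4.03813524e-01 -3.12519228e+01
 -6.37795287e-02  4.39798983e-02  1.59478177e-04]
position [0.2280786  0.60807676 0.22144784]
tool_rot [-1.55432345  0.28173134 -0.28135783]
ft_force [-0.71414261 -0.58106038 -0.48407718]
torque [ 0.00749191 -0.04546165  0.00776608]
grip_width 0.9996161861597684
scene {'camera_matrix': array([[417.21101968,   0.        , 321.75778534],
       [  0.        , 417.21101968, 201.68196253],
       [  0.        ,   0.        ,   1.        ]]), 'k1': -0.11204420734462268, 'R': array([[ 0.62492826, -0.78048827,  0.01739911],
       [-0.42429835, -0.35827022, -0.83163295],
       [ 0.65531334,  0.51232852, -0.55505307]]), 't': array([-0.468974
[... 153 characters left out ...]
],
       [  0.        ,   0.        ,   1.        ]]), 'k1': -0.011494049621729837, 'R': array([[ 0.01643856, -0.99985887, -0.00346576],
       [-0.99758199, -0.01616683, -0.0675929 ],
       [ 0.06752733,  0.00456851, -0.99770697]]), 't': array([-0.11741068,  0.63007725,  1.6696823 ])}
wrist {'camera_matrix': array([[315.52518544,   0.        , 317.99340973],
       [  0.        , 315.52518544, 205.35342585],
       [  0.        ,   0.        ,   1.        ]]), 'k1': -0.062300369018778626, 'R': array([[ 0.35013675,  0.93669198, -0.0035192 ],
       [ 0.89922273, -0.33507388,  0.28128985],
       [ 0.26230275, -0.10165446, -0.9596164 ]]), 't': array([-0.64896153, -0.03567752,  0.39144498])}
```

View pics/a_scene.png

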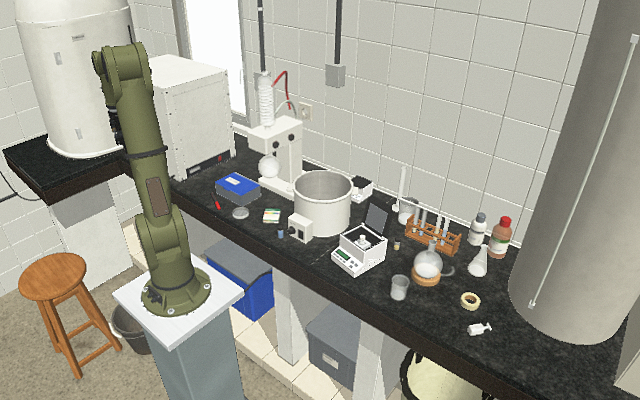

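View pics/a_top.png

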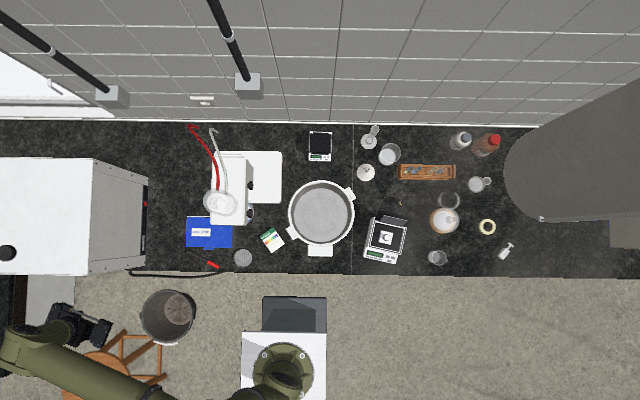

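View pics/a_wrist.png

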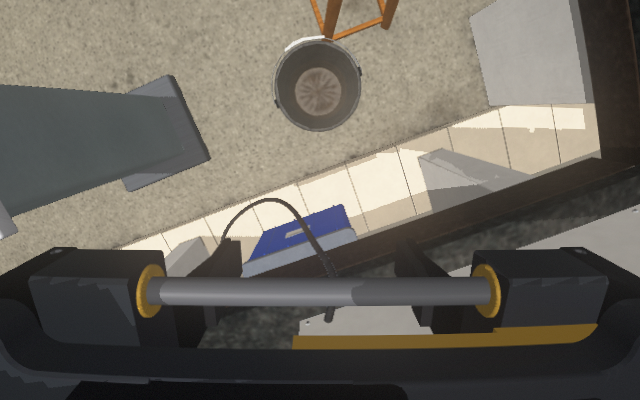

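```bash
python3 - <<'E'
import cv2
a=cv2.imread("pics/a_top.png")[200:280,340:460]
cv2.imwrite("pics/b_top.png",cv2.resize(a,None,fx=6.5,fy=6.5,interpolation=cv2.INTER_CUBIC))
a=cv2.imread("pics/a_scene.png")[190:290,310:430]
cv2.imwrite("pics/b_scene.png",cv2.resize(a,None,fx=6,fy=6,interpolation=cv2.INTER_CUBIC))
E
```

```text
(no output)
```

View pics/b_top.png

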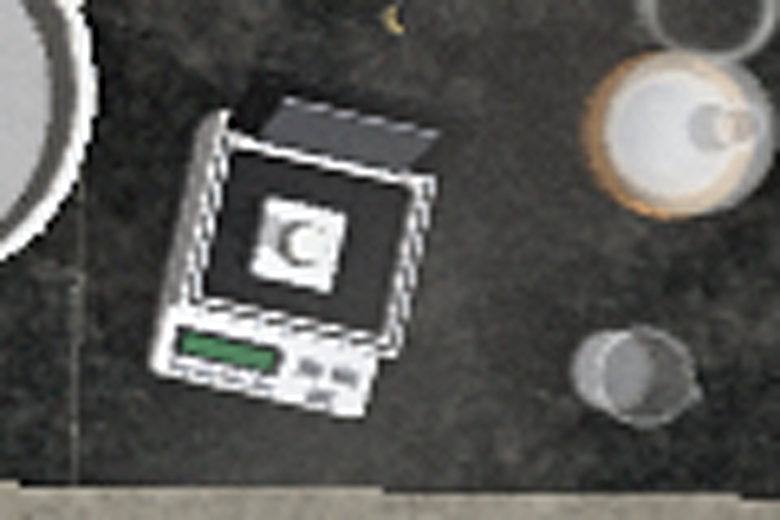

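View pics/b_scene.png

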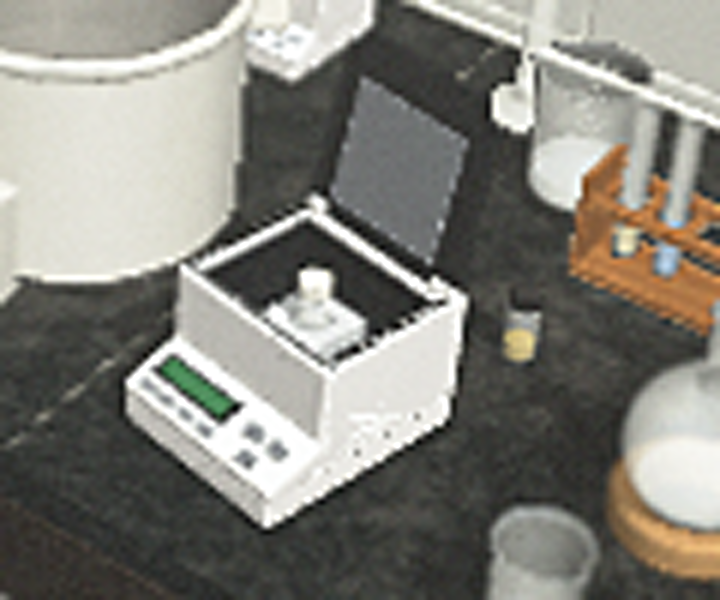

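```bash
cat > h.py <<'E'
import numpy as np, cv2
from scipy.spatial.transform import Rotation as Ro
def proj(ci,X):
    X=np.atleast_2d(X); c=X@np.array(ci["R"]).T+np.array(ci["t"])
    s=c[:,:2]/c[:,2:]; r2=(s**2).sum(1,keepdims=True); s=s*(1+ci["k1"]*r2)
    K=ci["camera_matrix"]; return s@K[:2,:2].T+K[:2,2]
def ray(ci,uv):
    K=ci["camera_matrix"]; d=(np.atleast_2d(uv)-K[:2,2])/K[0,0]; s=d.copy()
    for _ in range(20): s=d/(1+ci["k1"]*(s**2).sum(1,keepdims=True))
    v=np.c_[s,np.ones(len(s))]@np.array(ci["R"]); o=-np.array(ci["R"]).T@np.array(ci["t"]); return o,v
def atz(ci,uv,z):
    o,v=ray(ci,uv); return o+v*((z-o[2])/v[:,2:])
def hw(p,P): # housing -> world
    x,y,a=p; P=np.atleast_2d(P); c,s=np.cos(a),np.sin(a)
    return np.c_[x+c*P[:,0]-s*P[:,1], y+s*P[:,0]+c*P[:,1], P[:,2]]
E
python3 - <<'E'
from bench import ctrl
from h import *
from scipy.optimize import least_squares
T=ctrl.camera_info("top"); S=ctrl.camera_info("scene")
tp=np.array([[203,297],[383,345],[415,188],[232,150]])/6.5+[340,200]
tm=np.array([[-27,52,100],[-27,-52,100],[57,-52,100],[57,52,100]])/1e3
sp=np.array([[183,265],[333,375],[130,405],[268,527]])/6+[310,190]
sm=np.array([[-37,62,100],[-37,-62,100],[-75,62,0],[-75,-62,0]])/1e3
sm[2:,2]=[.018,0]
print(atz(T,tp,.1),atz(S,sp[:2],.1),atz(S,sp[3],0),"vial",atz(T,np.array([305,243])/6.5+[340,200],.106),atz(S,np.array([316,276])/6+[310,190],.106))
for m in (0,1,2):
    def f(p):
        e=[]
        if m!=1:e.append(proj(T,hw(p,tm))-tp)
        if m!=0:e.append((proj(S,hw(p,sm))-sp)[[0,1,3]])
        return np.concatenate(e).ravel()
    r=least_squares(f,[.6,-.2,0.2]); print(m,r.x,r.fun.round(1)); print("vial",hw(r.x,[.013,0,.106]))
E
```

```text
[[ 0.48227553 -0.31323901  0.1       ]
 [ 0.45760037 -0.41234526  0.1       ]
 [ 0.54404435 -0.42964376  0.1       ]
 [ 0.56335475 -0.32858953  0.1       ]] [[ 0.47724557 -0.2991138   0.1       ]
 [ 0.4519096  -0.41941998  0.1       ]] [[ 0.42177586 -0.40513785  0.        ]] vial [[ 0.51283184 -0.36821405  0.106     ]] [[ 0.51128166 -0.36755818  0.106     ]]
0 [ 0.49713388 -0.36787814 -0.20662969] [-0.5  0.2  0.3 -0.7  0.2  0.5  0.  -0.1]
vial [[ 0.50985734 -0.37054525  0.106     ]]
1 [ 0.50365466 -0.36472083 -0.21595026] [-0.1 -0.8 -0.1 -0.6  0.2  1.3]
vial [[ 0.51635271 -0.36750641  0.106     ]]
2 [ 0.4989806  -0.36705608 -0.21479621] [-0.8 -0.4 -0.1 -1.1  0.1  0.1 -0.  -0.7 -0.3  0.1 -0.3  0.4 -0.   2.4]
vial [[ 0.51168186 -0.36982701  0.106     ]]
```

```bash
python3 - <<'E'
from bench import ctrl
from h import *
s=ctrl.get_state(); R=Ro.from_rotvec(s["tool_rot"]).as_matrix(); print(R.round(3))
W=ctrl.camera_info("wrist"); Rc=np.array(W["R"]); o=-Rc.T@W["t"]
print("cam in tool",R.T@(o-s["position"]), "cam axes (x right,y down,z fwd) in tool cols\n",(R.T@Rc.T).round(3))
T=ctrl.camera_info("top")
for n,uv,z in [("pot",(322,212),.15),("potL",(288,212),.15),("potnear",(320,243),.15),("stillflask",(220,203),.2),("stilltop",(230,190),.3),("edge",(385,275),0),("beaker",(437,257),.0),("greenvial",(401,203),.02),("retort",(445,220),0)]:
    print(n,atz(T,uv,z).round(3))
S=ctrl.camera_info("scene")
print("pot rim scene near",atz(S,(323,205),.15).round(3),atz(S,(323,238),0).round(3))
E
```

```text
[[ 0.936 -0.     0.351]
 [-0.351 -0.001  0.936]
 [ 0.    -1.    -0.001]]
cam in tool [-0.07660286 -0.16183609  0.00045481] cam axes (x right,y down,z fwd) in tool cols
 [[-0.001  0.96   0.281]
 [ 0.002 -0.281  0.96 ]
 [ 1.     0.001 -0.001]]
pot [[ 0.597 -0.135  0.15 ]]
potL [[ 0.596 -0.016  0.15 ]]
potnear [[ 0.49  -0.129  0.15 ]]
stillflask [[0.62  0.211 0.2  ]]
stilltop [[0.655 0.159 0.3  ]]
edge [[ 0.37  -0.379  0.   ]]
beaker [[ 0.441 -0.575  0.   ]]
greenvial [[ 0.643 -0.434  0.02 ]]
retort [[ 0.582 -0.606  0.   ]]
pot rim scene near [[ 0.52  -0.187  0.15 ]] [[ 0.521 -0.19   0.   ]]
```

```bash
python3 - <<'E'
from bench import ctrl
from h import *
T=ctrl.camera_info("top");S=ctrl.camera_info("scene")
print(atz(T,[(148,178),(143,268)],0).round(3))
for z in (.25,.3,.35,.4,.45): print(z,atz(T,[(92,158),(100,274)],z).round(3).tolist(), atz(S,(229,68),z).round(3), atz(T,(220,203),z).round(3))
import cv2
a=cv2.imread("pics/a_scene.png")[50:220,150:330]
cv2.imwrite("pics/c_scene.png",cv2.resize(a,None,fx=3.5,fy=3.5,interpolation=cv2.INTER_CUBIC))
E
```

```text
[[0.725 0.535 0.   ]
 [0.381 0.54  0.   ]]
0.25 [[0.758, 0.628, 0.25], [0.379, 0.583, 0.25]] [[1.217 1.122 0.25 ]] [[0.616 0.2   0.25 ]]
0.3 [[0.75, 0.603, 0.3], [0.384, 0.559, 0.3]] [[1.104 0.982 0.3  ]] [[0.613 0.189 0.3  ]]
0.35 [[0.742, 0.577, 0.35], [0.389, 0.535, 0.35]] [[0.99  0.842 0.35 ]] [[0.61  0.179 0.35 ]]
0.4 [[0.734, 0.552, 0.4], [0.394, 0.511, 0.4]] [[0.877 0.702 0.4  ]] [[0.606 0.168 0.4  ]]
0.45 [[0.725, 0.526, 0.45], [0.398, 0.487, 0.45]] [[0.764 0.562 0.45 ]] [[0.603 0.157 0.45 ]]
```

View pics/c_scene.png

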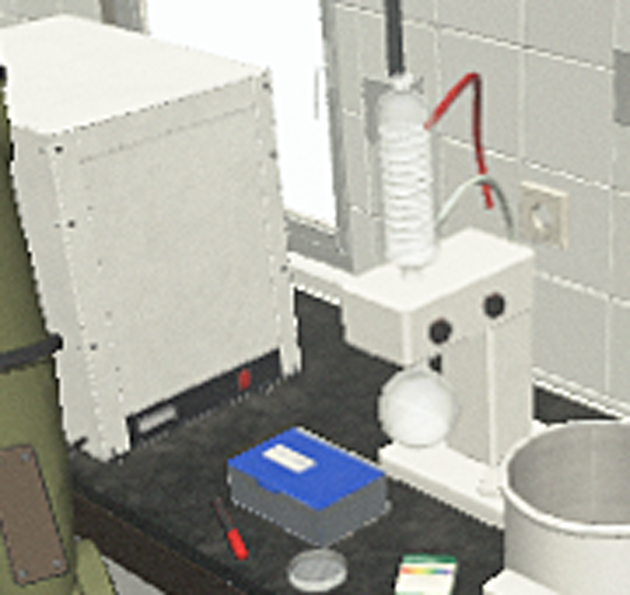

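Request:
play_rows:
  translation:
    - [14, -10, -36]
    - [14, -10, -36]
    - [14, -10, -36]
    - [14, -10, -36]
    - [14, -10, -36]
    - [38, -10, 0]
    - [38, -10, 0]
    - [38, -10, 0]
    - [38, -10, 0]
    - [38, -10, 0]
  turn:
    - [0, 0.025, 0]
    - [0, 0.025, 0]
    - [0, 0.025, 0]
    - [0, 0.025, 0]
    - [0, 0.025, 0]
    - [0, 0.08, 0]
    - [0, 0.08, 0]
    - [0, 0.08, 0]
    - [0, 0.08, 0]
    - [0, 0.08, 0]
  fingers: [-1, -1, -1, -1, -1, -1, -1, -1, -1, -1]
  grip_force: 10

```text
time: 0.98
position: [0.3731, 0.301, 0.3229]
tool_rot: [-1.457, 0.693, -0.693]
ft_force: [0.3, 0.9, -0.3]
grip_width: 0.328
```

```bash
cat > st.py <<'E'
from bench import ctrl
from h import *
import json
s=ctrl.get_state(); R=Ro.from_rotvec(s["tool_rot"]).as_matrix()
print("t",s["time"],"q",np.round(s["joint_positions"],3),"p",np.round(s["position"],4),"f",np.round(s["ft_force"],2),"g",round(s["grip_width"],3)); print(R.round(3))
print("pitch deg",np.degrees(np.arcsin(np.clip(np.hypot(R[0,1],R[1,1]),0,1))).round(2),"jaw az",np.arctan2(R[1,2],R[0,2]).round(4),"R",np.hypot(*s["position"][:2]).round(3))
open("log.jsonl","a").write(json.dumps([list(map(float,s["joint_positions"])),list(map(float,s["position"])),list(map(float,s["tool_rot"]))])+"\n")
E
python3 st.py
```

```text
t 0.9833 q [-0.923 -0.081  0.177  1.697  0.014  1.524 -0.064] p [0.3731 0.301  0.3229] f [ 0.3   0.9  -0.25] g 0.328
[[ 0.631  0.     0.776]
 [-0.776  0.     0.631]
 [-0.    -1.     0.   ]]
pitch deg 0.01 jaw az 0.6833 R 0.479
```

Request:
play_rows:
  translation:
    - [39, 0, 0]
    - [39, 0, 0]
    - [39, 0, 0]
    - [39, 0, 0]
    - [39, 0, 0]
    - [39, 0, 0]
    - [39, 0, 0]
    - [39, 0, 0]
    - [39, 0, 0]
    - [39, 0, 0]
  turn:
    - [0, 0.08, 0]
    - [0, 0.08, 0]
    - [0, 0.08, 0]
    - [0, 0.08, 0]
    - [0, 0.08, 0]
    - [0, 0.08, 0]
    - [0, 0.08, 0]
    - [0, 0.08, 0]
    - [0, 0.08, 0]
    - [0, 0.08, 0]
  fingers: [-1, -1, -1, -1, -1, -1, -1, -1, -1, -1]

```text
time: 1.82
position: [0.4939, -0.0591, 0.3223]
tool_rot: [-1.152, 1.295, -1.295]
ft_force: [1.4, 0.3, -0.4]
grip_width: 0.005
```

```bash
cat > plan.py <<'E'
# linear plan from measured pose to target pose in n rows -> per-row tool-frame translation (frame at row start), turn
from h import *
def pose(p,az,phi):
    # jaw (tool z) in vertical plane az; y = down tilted fwd by phi
    c,s_=np.cos(az),np.sin(az); f=np.array([c,s_,0]); d=np.array([0,0,-1.])
    y=d*np.cos(phi)+f*np.sin(phi); z=f*np.cos(phi)-d*np.sin(phi); x=np.cross(y,z)
    return np.array(p,float),np.c_[x,y,z]
def rows(A,B,n):
    (p0,R0),(p1,R1)=A,B
    w=Ro.from_matrix(R0.T@R1).as_rotvec()/n; out=[];R=R0.copy();
    for i in range(n):
        out.append((R.T@(p1-p0)/n*1000)); R=R@Ro.from_rotvec(w).as_matrix()
    return np.round(out,0),np.round(w,4)
def cur():
    from bench import ctrl
    s=ctrl.get_state(); return np.array(s["position"]),Ro.from_rotvec(s["tool_rot"]).as_matrix()
def rep(A,B,n):
    o,w=rows(A,B,n); print("turn",w.tolist()); print([[int(v) for v in r] for r in o])
E
python3 st.py; python3 - <<'E'
from plan import *
rep(cur(),pose([.505,-.368,.22],-.213,.524),10)
E
```

```text
t 1.8167 q [-0.543 -0.065  0.583  1.673  0.036  1.522 -0.079] p [ 0.4939 -0.0591  0.3223] f [ 1.43  0.35 -0.38] g 0.005
[[-0.117  0.     0.993]
 [-0.993 -0.    -0.117]
 [ 0.    -1.     0.   ]]
pitch deg 0.01 jaw az -0.1169 R 0.497
turn [0.0524, 0.0094, -0.0025]
[[31, 10, 5], [30, 11, 4], [30, 11, 4], [30, 11, 4], [30, 11, 4], [30, 12, 3], [30, 12, 3], [30, 12, 3], [30, 12, 2], [30, 13, 2]]
```

Request:
play_rows:
  translation:
    - [31, 10, 5]
    - [30, 11, 4]
    - [30, 11, 4]
    - [30, 11, 4]
    - [30, 11, 4]
    - [30, 12, 3]
    - [30, 12, 3]
    - [30, 12, 3]
    - [30, 12, 2]
    - [30, 13, 2]
  turn:
    - [0.0524, 0.0094, -0.0025]
    - [0.0524, 0.0094, -0.0025]
    - [0.0524, 0.0094, -0.0025]
    - [0.0524, 0.0094, -0.0025]
    - [0.0524, 0.0094, -0.0025]
    - [0.0524, 0.0094, -0.0025]
    - [0.0524, 0.0094, -0.0025]
    - [0.0524, 0.0094, -0.0025]
    - [0.0524, 0.0094, -0.0025]
    - [0.0524, 0.0094, -0.0025]
  fingers: [-1, -1, -1, -1, -1, -1, -1, -1, -1, -1]

```text
time: 2.65
position: [0.5062, -0.3663, 0.2199]
tool_rot: [-0.743, 0.919, -1.599]
ft_force: [2.1, 0.4, -0.5]
grip_width: 0.005
```

```bash
python3 st.py; python3 - <<'E'
from bench import ctrl
import cv2
from h import *
s=ctrl.get_state(); W=ctrl.camera_info("wrist"); im=ctrl.get_image("wrist"); cv2.imwrite("pics/d_wrist.png",im)
import pickle; pickle.dump((s,W),open("d.pkl","wb"))
a=ctrl.get_image("scene"); cv2.imwrite("pics/d_scene.png",cv2.resize(a[130:300,290:480],None,fx=4,fy=4,interpolation=cv2.INTER_CUBIC))
# projected model
p=(.4985,-.3665,-.213)
for n,P in dict(vial=[.013,0,.106],IFL=[-.027,.052,.1],IFR=[-.027,-.052,.1],IBR=[.057,-.052,.1],IBL=[.057,.052,.1],OFL=[-.037,.062,.1],OFR=[-.037,-.062,.1]).items(): print(n,proj(W,hw(p,P)).round(1))
print("tcp",proj(W,s["position"]))
E
```

```text
t 2.65 q [-0.434 -0.187  1.086  1.999 -0.099  0.758  0.53 ] p [ 0.5062 -0.3663  0.2199] f [ 2.06  0.44 -0.54] g 0.005
[[-0.209  0.493  0.845]
 [-0.978 -0.105 -0.181]
 [-0.001 -0.864  0.504]]
pitch deg 30.24 jaw az -0.2109 R 0.625
vial [[257.1 207.7]]
IFL [[202.9 149.7]]
IFR [[214.6 269.1]]
IBR [[299.8 249.7]]
IBL [[298.3 144.4]]
OFL [[188.3 137.3]]
OFR [[204.2 282. ]]
tcp [[316.91556975 257.03461366]]
```

View pics/d_wrist.png

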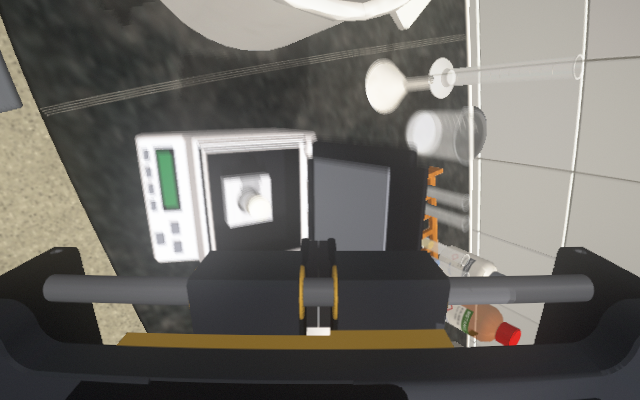

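View pics/d_scene.png

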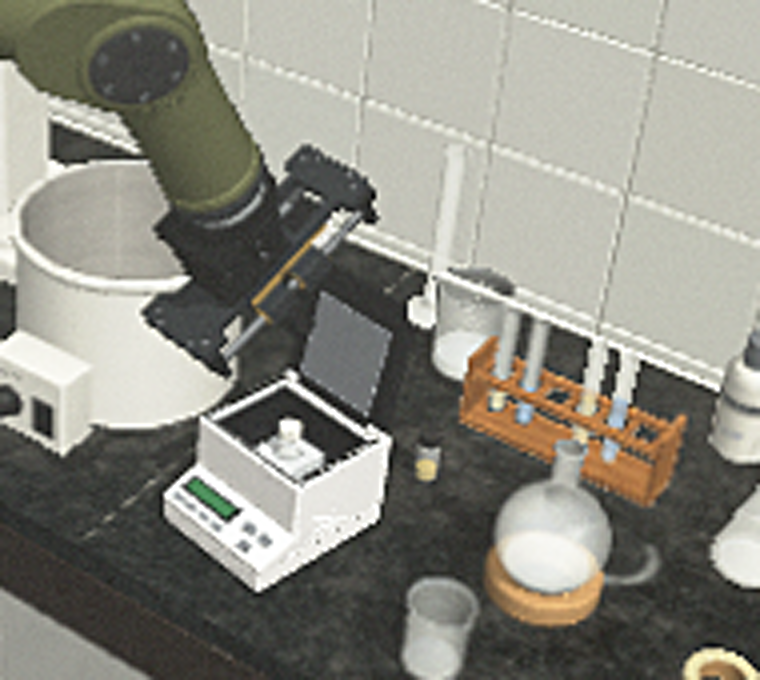

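```bash
python3 - <<'E'
from h import *
import pickle
s,W=pickle.load(open("d.pkl","rb"))
im=cv2.imread("pics/d_wrist.png")
p=(.4985,-.3665,-.213)
im2=cv2.resize(im[110:290,120:440],None,fx=2.4,fy=2.4,interpolation=cv2.INTER_CUBIC)
cv2.imwrite("pics/d2.png",im2)
E
```

```text
(no output)
```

View pics/d2.png

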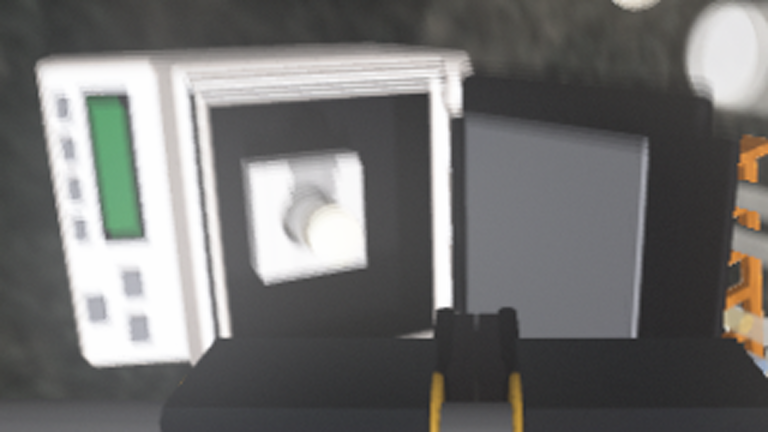

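```bash
cat > fk.py <<'E'
from h import *
import itertools
from scipy.optimize import least_squares
L=[json for json in map(__import__("json").loads,open("log.jsonl"))]
L.append([[-1.19792163,0.32183455,-0.07010368,1.4516876,0.02261618,1.3707839,-0.05690498],[0.2280786,0.60807676,0.22144784],[-1.55432345,0.28173134,-0.28135783]])
def rz(a): return Ro.from_euler("z",a).as_matrix()
def ry(a): return Ro.from_euler("y",a).as_matrix()
def chain(q,s,d,o=(0,0)):
    z=np.array([0,0,1.])
    R=rz(s[0]*q[0]); p=d[0]*z; R=R@ry(q[1]); R=R@rz(s[1]*q[2]); p=p+R@[o[0],0,d[1]]
    R=R@ry(q[3]); R=R@rz(s[2]*q[4]); p=p+R@[-o[0],0,d[2]]; R=R@ry(q[5]); R=R@rz(s[3]*q[6]); p=p+R@[o[1],0,d[3]]
    return p,R
if __name__=="__main__":
  for s in itertools.product((1,-1),repeat=4):
    Rs=[chain(q,s,(0,0,0,0))[1].T@Ro.from_rotvec(w).as_matrix() for q,p,w in L]
    dev=max(np.degrees(Ro.from_matrix(Rs[0].T@r).magnitude()) for r in Rs)
    def f(d): return np.concatenate([chain(q,s,d[:4],d[4:])[0]-p for q,p,w in L])
    r=least_squares(f,[.3,.4,.4,.2,0,0]); print(s,round(dev,2),r.x.round(4),np.abs(r.fun).max().round(4))
    if dev<2: print(Rs[0].round(3))
E
python3 fk.py
```

```text
(1, 1, 1, 1) 99.79 [ 2.6015 -1.7338  0.4017  0.1826 -0.4381 -0.2088] 0.5066
(1, 1, 1, -1) 167.44 [ 1.4747 -1.9144  0.3723 -0.4778  0.3281  0.6296] 0.4523
(1, 1, -1, 1) 93.12 [ 1.6211 -2.3456 -0.3271 -0.6526  0.2536 -0.249 ] 0.5471
(1, 1, -1, -1) 160.07 [ 0.3065 -2.4346 -0.4149 -1.3207  1.1179  0.6481] 0.4468
(1, -1, 1, 1) 45.3 [ 4.1619 -1.0596  1.0278  1.7296 -1.0669 -0.0833] 0.3268
(1, -1, 1, -1) 75.35 [ 3.992  -1.0731  1.0173  1.6421 -0.9538  0.035 ] 0.3222
(1, -1, -1, 1) 45.35 [ 2.4877 -1.6618  0.1301  0.5262 -0.0563  0.0497] 0.4284
(1, -1, -1, -1) 66.36 [ 2.7976 -1.5841  0.441   0.7467 -0.1524  0.2912] 0.4112
(-1, 1, 1, 1) 51.69 [ 0.4659  0.9901  1.1793 -0.1034 -1.2037 -0.4704] 0.4112
(-1, 1, 1, -1) 110.55 [ 1.119   1.1424  1.71    0.3454 -1.4533 -0.1556] 0.3936
(-1, 1, -1, 1) 52.02 [ 1.0981  1.2373  1.3098  0.4123 -1.5852 -0.7399] 0.328
(-1, 1, -1, -1) 106.58 [ 0.6007  0.7363  1.4719 -0.1108 -0.9602  0.1353] 0.4244
(-1, -1, 1, 1) 60.49 [0.0202 0.3868 0.4157 0.2213 0.166  0.0754] 0.0287
(-1, -1, 1, -1) 12.38 [ 0.1752  0.4017  0.4242  0.3026  0.0613 -0.0354] 0.0402
(-1, -1, -1, 1) 68.12 [0.1683 0.4538 0.4778 0.3303 0.0558 0.0202] 0.0228
(-1, -1, -1, -1) 0.0 [0.2116 0.4616 0.4886 0.3569 0.0301 0.0032] 0.0245
[[ 0.  0. -1.]
 [-1. -0. -0.]
 [-0.  1.  0.]]
```

```bash
cat > fk2.py <<'E'
from h import *
import json
from fk import rz,ry,L
def Rs(q):
    R=rz(-q[0]);o=[R];
    for i in range(1,7):
        R=R@(ry(q[i]) if i%2 else rz(-q[i])); o.append(R)
    return o
def feat(q):
    o=Rs(q); z=np.array([[0],[0],[1.]])
    # d0 z, R1 x, R3 xz(after q3), R4 x, R5 z(x), R6 x , R7 z
    return np.hstack([z,o[0][:,:1],o[2][:,[0,2]],o[4][:,[0,2]],o[6][:,[2]]])
A=np.vstack([feat(q) for q,p,w in L]); b=np.concatenate([p for q,p,w in L])
co,res,rk,sv=np.linalg.lstsq(np.vstack([A,1e-4*np.eye(A.shape[1])]),np.r_[b,np.zeros(A.shape[1])],rcond=None)
T7=np.array([[0,0,-1.],[-1,0,0],[0,1,0]])
def FK(q): return feat(q)@co, Rs(q)[6]@T7
if __name__=="__main__":
    print(co.round(4),sv.round(3),np.abs(A@co-b).max())
E
python3 fk2.py
```

```text
[ 0.3338 -0.047  -0.0095  0.5041  0.0799  0.5758  0.4033] [3.963 3.308 1.008 0.424 0.278 0.258 0.108] 0.027081131478454673
```

```bash
cat > srch.py <<'E'
from fk2 import *
import itertools
def full(q):
    o=Rs(q); return np.hstack([np.array([[0],[0],[1.]])]+[o[i] for i in range(7)])
names=["d0"]+[f"R{i+1}{c}" for i in range(7) for c in "xyz"]
A=np.vstack([full(q) for q,p,w in L]); b=np.concatenate([p for q,p,w in L]); print(len(L))
base=[0]+[names.index(n) for n in ("R3z","R5z","R7z")]
rest=[i for i in range(22) if i not in base and names[i] not in("R1z","R2y","R4y","R6y")]
out=[]
for k in (0,1,2,3):
    for c in itertools.combinations(rest,k):
        ix=base+list(c); x,_,rk,_=np.linalg.lstsq(A[:,ix],b,rcond=None)
        if rk==len(ix): out.append((np.abs(A[:,ix]@x-b).max(),[names[i] for i in ix],x.round(4)))
out.sort(key=lambda t:t[0]+0.001*len(t[1]))
for o in out[:12]: print(round(o[0],5),o[1][4:],o[2])
E
python3 srch.py
```

```text
4
2e-05 ['R1y', 'R3y'] [ 0.2495  0.4677  0.5131  0.3686 -0.0156 -0.011 ]
0.00066 ['R1y', 'R5y'] [ 0.2478  0.4694  0.5127  0.3687 -0.0166 -0.01  ]
0.00077 ['R1y', 'R7y'] [ 0.2376  0.4685  0.5132  0.3577 -0.0172 -0.0092]
0.0 ['R1y', 'R3y', 'R5y'] [ 2.495e-01  4.678e-01  5.131e-01  3.687e-01 -1.560e-02 -1.060e-02
 -4.000e-04]
1e-05 ['R1y', 'R3y', 'R6x'] [ 2.495e-01  4.678e-01  5.132e-01  3.686e-01 -1.560e-02 -1.090e-02
  1.000e-04]
1e-05 ['R1y', 'R3x', 'R3y'] [ 2.495e-01  4.678e-01  5.132e-01  3.686e-01 -1.560e-02 -1.000e-04
 -1.090e-02]
2e-05 ['R1y', 'R3y', 'R7x'] [ 0.2495  0.4678  0.5131  0.3686 -0.0156 -0.0109  0.    ]
2e-05 ['R1y', 'R2x', 'R3y'] [ 0.2495  0.4677  0.5131  0.3686 -0.0156 -0.     -0.0109]
2e-05 ['R1y', 'R3y', 'R4x'] [ 0.2495  0.4677  0.5131  0.3686 -0.0156 -0.0109 -0.    ]
2e-05 ['R1y', 'R3y', 'R5x'] [ 0.2495  0.4677  0.5131  0.3686 -0.0156 -0.011  -0.    ]
2e-05 ['R1y', 'R3y', 'R7y'] [ 2.496e-01  4.677e-01  5.131e-01  3.687e-01 -1.560e-02 -1.100e-02
  1.000e-04]
3e-05 ['R1x', 'R1y', 'R3y'] [ 0.2495  0.4677  0.5131  0.3686  0.     -0.0156 -0.011 ]
```

```bash
cat > ik.py <<'E'
from fk2 import Rs,T7,np,Ro
from scipy.optimize import least_squares
from plan import pose
lo=np.array([-2.86,-0.3,-1.38,0.06,-1.56,0.09,-2.69]);hi=np.array([2.86,2.09,1.24,2.45,4.7,2.05,2.69])
def FK(q):
    o=Rs(q); return np.array([0,0,.2495])+o[0]@[0,-.0156,0]+o[2]@[0,-.011,.4677]+o[4]@[0,0,.5131]+o[6]@[0,0,.3686], o[6]@T7
def IK(p,R,q0,q3=None):
    def f(q):
        P,Q=FK(q); e=[(P-p)*5,Ro.from_matrix(Q.T@R).as_rotvec()]
        e.append([1e-4*x for x in (q-q0)] if q3 is None else [2*(q[2]-q3)])
        return np.concatenate(e)
    r=least_squares(f,np.clip(q0,lo+1e-3,hi-1e-3),bounds=(lo,hi)); P,Q=FK(r.x)
    return r.x,np.linalg.norm(P-p)*1e3,np.degrees(Ro.from_matrix(Q.T@R).magnitude())
HP=(.500,-.366,-.213)
def hpose(x,y,z,phi,dyaw=0):  # housing coords mm, phi deg
    from h import hw
    p=hw(HP,[x/1e3,y/1e3,z/1e3])[0]; return pose(p,HP[2]+dyaw,np.radians(phi))
E
python3 - <<'E'
from ik import *
import json
L=[json.loads(l) for l in open("log.jsonl")]
q=np.array(L[-1][0]); P,R=FK(q); print(np.abs(P-L[-1][1]).max())
tg={"above":(19,0,130,40),"home":(19,0,96,40),"strad":(80,0,200,40),"strad45":(80,0,200,45),"up":(60,0,200,30),"mid45":(-20,0,190,45),"end45":(-40,0,110,45),"end60":(-45,0,115,60),"end30":(-40,0,110,30)}
for n,t in tg.items():
    P,R=hpose(*t)
    print(n,P.round(3))
    for q3 in (1.2,1.0,.7,.4,0):
        best=None
        for g in (q,np.array([.6,.2,0,1.8,0,.6,0]),np.array([.2,.0,.7,2.,0,.6,0]),np.array([0,.3,.3,2.,0,.6,0.5])):
            r=IK(P,R,g,q3)
            if best is None or r[1]+r[2]<best[1]+best[2]: best=r
        print("  ",q3,best[0].round(2),round(best[1],1),round(best[2],1))
E
```

```text
4.320246326794397e-05
above [ 0.519 -0.37   0.13 ]
   1.2 [-0.39  0.01  1.2   2.2  -0.9   0.49  1.3 ] 0.0 0.0
   1.0 [-0.2   0.01  1.    2.2  -0.89  0.49  1.29] 0.0 0.0
   0.7 [ 0.09  0.02  0.7   2.19 -0.89  0.48  1.28] 0.0 0.0
   0.4 [ 0.38  0.02  0.4   2.18 -0.88  0.48  1.27] 0.0 0.0
   0 [ 0.78  0.03 -0.    2.17 -0.86  0.47  1.26] 0.0 0.0
home [ 0.519 -0.37   0.096]
   1.2 [-0.35  0.17  1.2   2.23 -1.22  0.56  1.57] 0.0 0.0
   1.0 [-0.17  0.12  1.    2.22 -1.15  0.51  1.53] 0.0 0.0
   0.7 [ 0.11  0.09  0.7   2.22 -1.1   0.47  1.49] 0.0 0.0
   0.4 [ 0.39  0.09  0.4   2.21 -1.06  0.45  1.45] 0.0 0.0
   0 [ 0.78  0.09 -0.    2.2  -1.    0.42  1.41] 0.0 0.0
strad [ 0.578 -0.383  0.2  ]
   1.2 [-0.44  0.06  1.2   2.03 -0.74  0.59  1.05] 0.0 0.0
   1.0 [-0.26  0.04  1.    2.02 -0.7   0.58  1.02] 0.0 0.0
   0.7 [ 0.03  0.04  0.7   2.02 -0.68  0.57  0.99] 0.0 0.0
   0.4 [ 0.32  0.04  0.4   2.01 -0.66  0.56  0.97] 0.0 0.0
   0 [ 0.71  0.05  0.    2.   -0.63  0.55  0.95] 0.0 0.0
strad45 [ 0.578 -0.383  0.2  ]
   1.2 [-0.44  0.01  1.2   2.09 -0.88  0.5   1.22] 0.0 0.0
   1.0 [-0.25  0.01  1.
[... 1118 characters left out ...]
   0 [ 0.9  -0.03  0.    2.34 -1.24  0.49  1.73] 0.0 0.0
end60 [ 0.456 -0.356  0.115]
   1.2 [-0.17 -0.1   1.2   2.45 -1.56  0.6   2.19] 8.4 4.9
   1.0 [ 0.02 -0.07  1.    2.45 -1.56  0.61  2.17] 9.4 5.3
   0.7 [ 0.33 -0.03  0.7   2.43 -1.56  0.66  2.15] 8.8 5.9
   0.4 [ 0.64 -0.    0.4   2.41 -1.56  0.68  2.14] 8.2 6.3
   0 [ 1.04  0.02 -0.    2.39 -1.56  0.7   2.15] 7.4 6.4
end30 [ 0.461 -0.358  0.11 ]
   1.2 [-0.43 -0.1   1.2   2.2  -0.35  0.56  0.83] 0.0 0.0
   1.0 [-0.22 -0.06  1.    2.2  -0.43  0.57  0.9 ] 0.0 0.0
   0.7 [ 0.09 -0.03  0.7   2.19 -0.48  0.58  0.93] 0.0 0.0
   0.4 [ 0.39 -0.02  0.4   2.18 -0.5   0.58  0.94] 0.0 0.0
   0 [ 0.79 -0.   -0.    2.17 -0.51  0.58  0.95] 0.0 0.0
```

```bash
cat > sim.py <<'E'
from ik import *
def jac(q):
    P,R=FK(q); J=np.zeros((6,7))
    for i in range(7):
        d=q.copy(); d[i]+=1e-6; P2,R2=FK(d); J[:3,i]=(P2-P)/1e-6; J[3:,i]=R@Ro.from_matrix(R.T@R2).as_rotvec()/1e-6
    return J
def go(q,P1,R1,n=40,lam=1e-3):
    P0,R0=FK(q); w=Ro.from_matrix(R0.T@R1).as_rotvec(); mn=9
    for i in range(1,n+1):
        P=P0+(P1-P0)*i/n; R=R0@Ro.from_rotvec(w*i/n).as_matrix()
        act=np.ones(7,bool)
        for _ in range(12):
            p,r=FK(q); e=np.r_[P-p,Ro.from_matrix(R@r.T).as_rotvec()]
            J=jac(q)[:,act]; dq=np.zeros(7); dq[act]=J.T@np.linalg.solve(J@J.T+lam**2*np.eye(6),e)
            qn=q+dq; bad=(qn<lo)|(qn>hi); q=np.clip(qn,lo,hi); act&=~bad
    p,r=FK(q); return q,np.linalg.norm(P-p)*1e3,np.degrees(Ro.from_matrix(R@r.T).magnitude())
E
python3 - <<'E'
from sim import *
import json
L=[json.loads(l) for l in open("log.jsonl")]
for a,b in ((0,1),(1,2)):
    q=np.array(L[a][0]); P,R=FK(np.array(L[b][0])); print(go(q,P,R)[0].round(3),np.round(L[b][0],3))
q=np.array(L[-1][0])
for n,t in [("above",(19,0,130,40)),("home",(19,0,96,40)),("above",(19,0,130,40)),("hi",(20,0,230,40)),("pre",(59.5,0,223,40)),("strad",(85,0,192,40)),("tip",(37,0,193,40)),("a",(20,0,180,40)),("b",(-5,0,150,40)),("end",(-24,0,112,40))]:
    q,e,a=go(q,*hpose(*t)); print(n,q.round(2),round(e,1),round(a,1))
E
```

```text
[-0.555 -0.066  0.594  1.674  0.037  1.522 -0.08 ] [-0.543 -0.065  0.583  1.673  0.036  1.522 -0.079]
[-0.451 -0.194  1.099  1.999 -0.086  0.757  0.52 ] [-0.434 -0.187  1.086  1.999 -0.099  0.758  0.53 ]
above [-0.43  0.01  1.24  2.2  -0.9   0.49  1.3 ] 0.0 0.0
home [-0.32  0.16  1.17  2.23 -1.21  0.55  1.57] 0.0 0.0
above [-0.43  0.01  1.24  2.2  -0.9   0.49  1.3 ] 0.0 0.0
hi [-0.2  -0.21  0.9   2.09 -0.31  0.58  0.73] 0.0 0.0
pre [-0.29 -0.08  1.    2.03 -0.49  0.58  0.85] 0.0 0.0
strad [-0.28  0.08  1.03  2.02 -0.77  0.58  1.07] 0.0 0.0
tip [-0.27 -0.1   1.01  2.11 -0.53  0.53  0.93] 0.0 0.0
a [-0.26 -0.13  1.01  2.15 -0.51  0.51  0.94] 0.0 0.0
b [-0.28 -0.15  1.06  2.22 -0.56  0.46  1.04] 0.0 0.0
end [-0.4  -0.14  1.22  2.29 -0.72  0.41  1.24] 0.0 0.0
```

```bash
python3 - <<'E'
from sim import *
import json
L=[json.loads(l) for l in open("log.jsonl")]
for phi in (30,35,40):
  for dy in (0,-.2,-.4):
    q=np.array(L[-1][0]); print(phi,dy)
    for n,t in [("above",(19,0,130,phi,dy)),("home",(19,0,96,phi,dy)),("above",(19,0,130,phi,dy)),("hi",(20,0,230,phi,dy)),("pre",(59.5,0,223,40,dy)),("strad",(85,0,192,40,dy)),("tip",(37,0,193,40,dy)),("b",(-5,0,150,40,dy)),("end",(-24,0,112,40,dy)),("out",(-100,0,120,40,dy))]:
        q,e,a=go(q,*hpose(*t)); print("  ",n,q.round(2),round(e,1),round(a,1))
E
```

```text
30 0
   above [-0.41  0.12  1.2   2.07 -0.65  0.66  1.  ] 0.0 0.0
   home [-0.31  0.2   1.12  2.1  -0.81  0.64  1.14] 0.0 0.0
   above [-0.41  0.12  1.2   2.07 -0.65  0.66  1.  ] 0.0 0.0
   hi [-0.45 -0.14  1.11  1.96 -0.15  0.78  0.55] 0.0 0.0
   pre [-0.56 -0.16  1.24  2.04 -0.32  0.55  0.73] 0.0 0.0
   strad [-0.44  0.11  1.21  2.02 -0.83  0.6   1.11] 0.0 0.0
   tip [-0.42 -0.13  1.13  2.11 -0.45  0.52  0.87] 0.0 0.0
   b [-0.4  -0.2   1.16  2.23 -0.44  0.44  0.94] 0.0 0.0
   end [-0.43 -0.15  1.24  2.29 -0.7   0.41  1.22] 0.0 0.0
   out [ 0.04 -0.3   0.86  2.39 -0.51  0.46  1.13] 0.0 0.0
30 -0.2
   above [-0.46  0.03  1.14  2.11 -0.31  0.53  0.49] 0.0 0.0
   home [-0.37  0.13  1.08  2.14 -0.54  0.49  0.68] 0.0 0.0
   above [-0.47  0.03  1.14  2.11 -0.31  0.53  0.49] 0.0 0.0
   hi [-0.41 -0.17  0.98  1.99  0.07  0.74  0.15] 0.0 0.0
   pre [-0.44 -0.17  1.01  2.08  0.04  0.47  0.18] 0.0 0.0
   strad [-0.61 -0.01  1.24  2.07 -0.34  0.41  0.49] 0.0 0.0
   tip [-0.4  -0.19  0.99  2.15  0.04  0.41  0.2 ] 0.0 0.0
   b [-0.35 -0.24  0.99  2.27  0.08  0.33  0.22] 0.0 0.0
   end [-0.43 -0.
[... 3608 characters left out ...]
  0.99  2.34 -0.23  0.24  0.53] 0.0 0.0
   out [ 0.26 -0.3   0.54  2.44 -0.35  0.33  0.71] 0.0 0.0
40 -0.4
   above [-0.15 -0.07  0.69  2.26  0.31  0.25 -0.32] 0.0 0.0
   home [-0.16  0.01  0.73  2.28  0.15  0.15 -0.18] 0.0 0.0
   above [-0.15 -0.07  0.7   2.26  0.31  0.25 -0.32] 0.0 0.0
   hi [-0.12 -0.23  0.61  2.14  0.39  0.51 -0.36] 0.0 0.0
   pre [-0.17 -0.12  0.66  2.08  0.3   0.47 -0.31] 0.0 0.0
   strad [-0.19 -0.    0.7   2.07  0.17  0.39 -0.23] 0.0 0.0
   tip [-0.15 -0.13  0.66  2.16  0.34  0.41 -0.34] 0.0 0.0
   b [-0.1  -0.17  0.64  2.28  0.42  0.32 -0.39] 0.0 0.0
   end [-0.08 -0.14  0.65  2.35  0.43  0.22 -0.4 ] 0.0 0.0
   out [ 0.32 -0.3   0.34  2.45  0.19  0.28 -0.09] 8.3 0.2
```

```bash
python3 - <<'E'
from ik import *
from plan import *
rep(cur(),hpose(19,-1.5,125,35,-.25),10)
E
```

```text
turn [0.0088, 0.0203, -0.0131]
[[0, 9, -3], [0, 9, -3], [0, 9, -3], [0, 9, -3], [-1, 9, -4], [-1, 9, -4], [-1, 9, -4], [-1, 9, -4], [-1, 9, -4], [-1, 8, -4]]
```

Request:
play_rows:
  translation:
    - [0, 11, -4]
    - [0, 11, -4]
    - [0, 11, -4]
    - [-1, 11, -4]
    - [-1, 11, -5]
    - [-1, 11, -5]
    - [-1, 11, -5]
    - [-1, 11, -5]
    - [0, 0, 0]
    - [0, 0, 0]
  turn:
    - [0.011, 0.025, -0.016]
    - [0.011, 0.025, -0.016]
    - [0.011, 0.025, -0.016]
    - [0.011, 0.025, -0.016]
    - [0.011, 0.025, -0.016]
    - [0.011, 0.025, -0.016]
    - [0.011, 0.025, -0.016]
    - [0.011, 0.025, -0.016]
    - [0, 0, 0]
    - [0, 0, 0]
  fingers: [-1, -1, -1, -1, -1, -1, -1, -1, -1, -1]

```text
time: 3.58
position: [0.524, -0.3642, 0.1256]
tool_rot: [-0.604, 0.956, -1.836]
ft_force: [-0.0, 0.2, 0.3]
grip_width: 0.003
```

```bash
python3 st.py; python3 - <<'E'
from bench import ctrl
import cv2,pickle
from ik import *
from h import *
s=ctrl.get_state(); W=ctrl.camera_info("wrist"); im=ctrl.get_image("wrist")
a=ctrl.get_image("scene"); T=ctrl.get_image("top")
pickle.dump((s,W),open("e.pkl","wb")); cv2.imwrite("pics/e_raw.png",im)
d=hw(HP,[[0,0,0]])[0]; c,sn=np.cos(HP[2]),np.sin(HP[2]); v=np.array(s["position"])-d
print("tcp housing mm",((c*v[0]+sn*v[1])*1e3).round(1),((-sn*v[0]+c*v[1])*1e3).round(1),(v[2]*1e3).round(1))
print("vial",proj(W,hw(HP,[.013,0,.106])).round(1),"tcp",proj(W,s["position"]).round(1))
print({n:proj(W,hw(HP,P)).round(1).tolist() for n,P in dict(IFL=[-.027,.052,.1],IBL=[.057,.052,.1],OFL=[-.037,.062,.1],PFL=[-.075,.062,.018]).items()})
cv2.imwrite("pics/e_wrist.png",cv2.resize(im[60:300,100:420],None,fx=2.4,fy=2.4,interpolation=cv2.INTER_CUBIC))
cv2.imwrite("pics/e_scene.png",cv2.resize(a[170:290,300:460],None,fx=5,fy=5,interpolation=cv2.INTER_CUBIC))
E
```

```text
t 3.5833 q [-0.452 -0.034  1.084  2.185 -0.222  0.38   0.378] p [ 0.524  -0.3642  0.1256] f [-0.05  0.19  0.33] g 0.003
[[-0.43   0.517  0.74 ]
 [-0.903 -0.247 -0.352]
 [ 0.001 -0.819  0.573]]
pitch deg 34.98 jaw az -0.4445 R 0.638
tcp housing mm 23.1 6.8 125.6
vial [[287.3 262.5]] tcp [[317.  257.3]]
{'IFL': [[190.1, 208.5]], 'IBL': [[323.6, 156.7]], 'OFL': [[162.4, 197.7]], 'PFL': [[81.2, 192.0]]}
```

View pics/e_wrist.png

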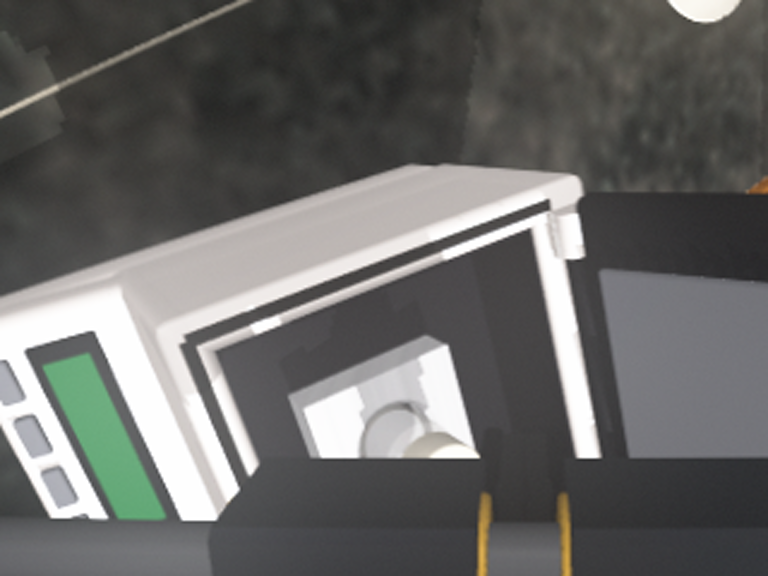

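View pics/e_scene.png

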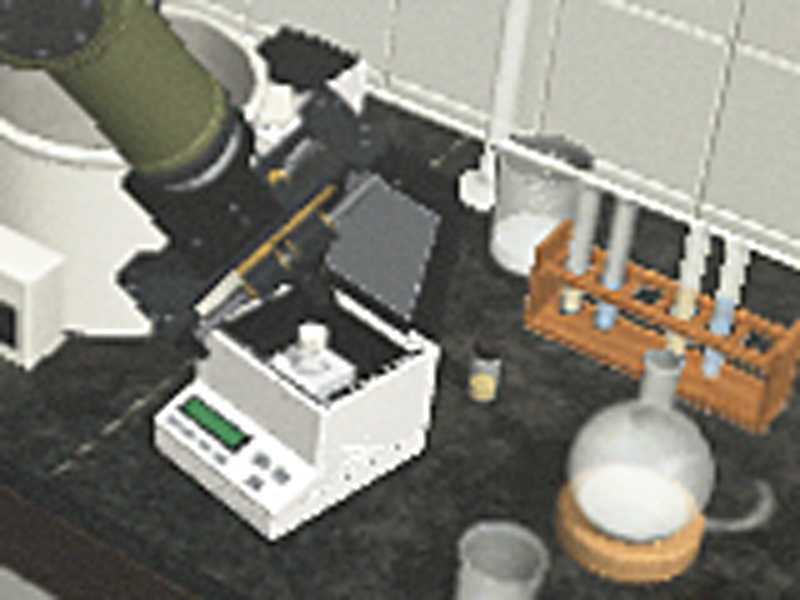

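```bash
python3 - <<'E'
from bench import ctrl
from ik import *
from h import *
import pickle
s,W=pickle.load(open("e.pkl","rb")); S=ctrl.camera_info("scene")
R=Ro.from_rotvec(s["tool_rot"]).as_matrix(); p=np.array(s["position"])
for d in [(0,0,0),(0,-.07,0),(0,-.07,.095),(0,-.07,-.095),(.0375,-.07,0),(-.0375,-.07,0)]:
    u=proj(S,p+R@np.array(d))[0]; print(d,((u-[300,170])*5).round())
u=proj(S,hw(HP,[.013,0,.106]))[0]; print("vial",((u-[300,170])*5).round())
E
```

```text
(0, 0, 0) [322. 297.]
(0, -0.07, 0) [276. 243.]
(0, -0.07, 0.095) [384. 147.]
(0, -0.07, -0.095) [168. 339.]
(0.0375, -0.07, 0) [305. 274.]
(-0.0375, -0.07, 0) [248. 213.]
vial [316. 330.]
```

```bash
python3 - <<'E'
from ik import *
from plan import *
A=cur()
P,_=hpose(19,-1.5,116,35,-.25); P2,_=hpose(19,-1.5,99,35,-.25)
rep(A,(P,A[1]),3); rep((P,A[1]),(P2,A[1]),7); print((A[1].T@(P2-P)*1e3).round(1),(A[1].T@(P-A[0])*1e3).round(1))
E
```

```text
turn [0.0, 0.0, 0.0]
[[3, 2, -3], [3, 2, -3], [3, 2, -3]]
turn [0.0, 0.0, 0.0]
[[0, 2, -1], [0, 2, -1], [0, 2, -1], [0, 2, -1], [0, 2, -1], [0, 2, -1], [0, 2, -1]]
[ 0.  13.9 -9.8] [ 8.1  7.5 -9.6]
```

Request:
play_rows:
  translation:
    - [2.7, 2.5, -3.2]
    - [2.7, 2.5, -3.2]
    - [2.7, 2.5, -3.2]
    - [0, 2, -1.4]
    - [0, 2, -1.4]
    - [0, 2, -1.4]
    - [0, 2, -1.4]
    - [0, 2, -1.4]
    - [0, 2, -1.4]
    - [0, 2, -1.4]
  turn:
    - [0, 0, 0]
    - [0, 0, 0]
    - [0, 0, 0]
    - [0, 0, 0]
    - [0, 0, 0]
    - [0, 0, 0]
    - [0, 0, 0]
    - [0, 0, 0]
    - [0, 0, 0]
    - [0, 0, 0]
  fingers: [-1, -1, -1, -1, -1, -1, -1, -1, -1, -1]

```text
time: 4.57
position: [0.5186, -0.3715, 0.0991]
tool_rot: [-0.599, 0.953, -1.838]
ft_force: [-1.6, 0.6, 3.0]
grip_width: 0.004
```

```bash
cat > hs.py <<'E'
from bench import ctrl
from ik import *
s=ctrl.get_state(); c,sn=np.cos(HP[2]),np.sin(HP[2]); v=np.array(s["position"])-[HP[0],HP[1],0]
R=Ro.from_rotvec(s["tool_rot"]).as_matrix()
print("t",round(s["time"],2),"housing mm",((c*v[0]+sn*v[1])*1e3).round(1),((-sn*v[0]+c*v[1])*1e3).round(1),(v[2]*1e3).round(1),"phi",np.degrees(np.arcsin(R[2,2])).round(1),"yaw",(np.arctan2(R[1,2],R[0,2])-HP[2]).round(3),"roll",R[2,0].round(3),"f",np.round(s["ft_force"],2),"g",round(s["grip_width"],3),"q",np.round(s["joint_positions"],2))
E
python3 hs.py
```

```text
t 4.57 housing mm 19.3 -1.5 99.1 phi 35.2 yaw -0.234 roll -0.001 f [-1.6   0.55  2.99] g 0.004 q [-0.42  0.06  1.1   2.21 -0.56  0.35  0.7 ]
```

Request:
play_rows:
  translation:
    - [0, 0.5, -0.35]
    - [0, 0.5, -0.35]
    - [0, 0.5, -0.35]
    - [0, 0.5, -0.35]
    - [0, 0.5, -0.35]
    - [0, 0.5, -0.35]
    - [0, 0, 0]
    - [0, 0, 0]
    - [0, 0, 0]
    - [0, 0, 0]
  turn:
    - [0, 0, 0]
    - [0, 0, 0]
    - [0, 0, 0]
    - [0, 0, 0]
    - [0, 0, 0]
    - [0, 0, 0]
    - [0, 0, 0]
    - [0, 0, 0]
    - [0, 0, 0]
    - [0, 0, 0]
  fingers: [-1, -1, -1, -1, -1, -1, -1, -1, -1, -1]

```text
time: 5.4
position: [0.518, -0.3711, 0.0943]
tool_rot: [-0.601, 0.954, -1.838]
ft_force: [0.4, -0.3, 2.4]
grip_width: 0.002
```

```bash
python3 hs.py
```

```text
t 5.4 housing mm 18.7 -1.2 94.3 phi 35.1 yaw -0.234 roll 0.0 f [ 0.39 -0.35  2.37] g 0.002 q [-0.4   0.07  1.09  2.21 -0.6   0.34  0.73]
```

Request:
play_rows:
  translation:
    - [0, 0.5, -0.35]
    - [0, 0.5, -0.35]
    - [0, 0.5, -0.35]
    - [0, 0.5, -0.35]
    - [0, 0.5, -0.35]
    - [0, 0, 0]
    - [0, 0, 0]
    - [0, 0, 0]
    - [0, 0, 0]
    - [0, 0, 0]
  turn:
    - [0, 0, 0]
    - [0, 0, 0]
    - [0, 0, 0]
    - [0, 0, 0]
    - [0, 0, 0]
    - [0, 0, 0]
    - [0, 0, 0]
    - [0, 0, 0]
    - [0, 0, 0]
    - [0, 0, 0]
  fingers: [-1, -1, -1, -1, -1, -1, -1, -1, -1, -1]

```text
time: 6.23
position: [0.518, -0.371, 0.0913]
tool_rot: [-0.6, 0.954, -1.838]
ft_force: [-1.7, -0.0, 6.2]
grip_width: 0.006
```

```bash
python3 hs.py; python3 - <<'E'
from bench import ctrl
import cv2
im=ctrl.get_image("wrist"); a=ctrl.get_image("scene")
cv2.imwrite("pics/f_wrist.png",cv2.resize(im[60:300,100:420],None,fx=2.4,fy=2.4,interpolation=cv2.INTER_CUBIC))
cv2.imwrite("pics/f_scene.png",cv2.resize(a[200:280,320:410],None,fx=8,fy=8,interpolation=cv2.INTER_CUBIC))
E
```

```text
t 6.23 housing mm 18.7 -1.1 91.3 phi 35.1 yaw -0.234 roll -0.0 f [-1.65 -0.01  6.24] g 0.006 q [-0.39  0.08  1.08  2.22 -0.63  0.34  0.76]
```

View pics/f_wrist.png

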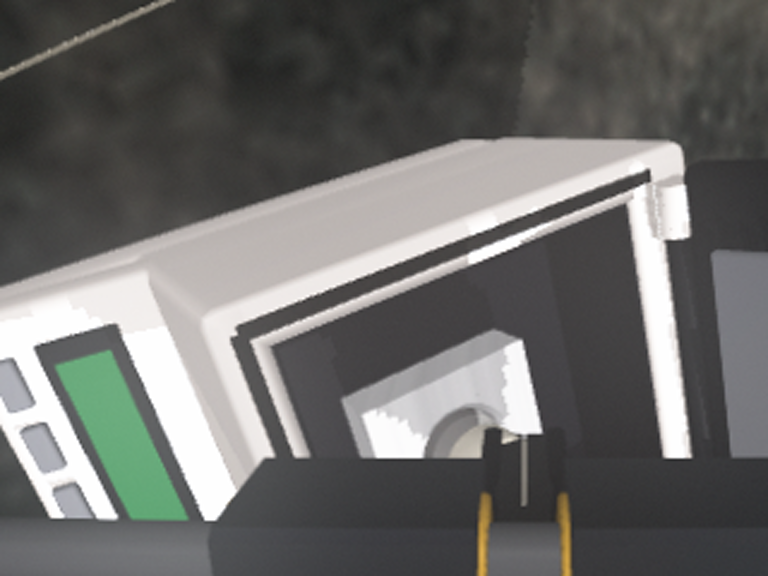

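View pics/f_scene.png

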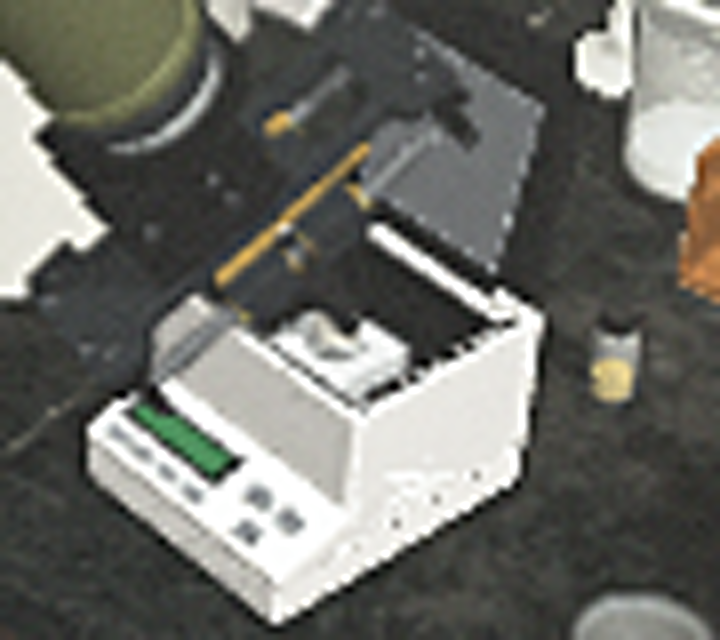

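```bash
python3 - <<'E'
from bench import ctrl
from ik import *
from h import *
S=ctrl.camera_info("scene");W=ctrl.camera_info("wrist")
for z in (.094,.100,.108):
  ring=[[.013+.0105*np.cos(a),.0105*np.sin(a),z] for a in np.arange(0,6.2,np.pi/4)]
  pw=(proj(W,hw(HP,ring))-[100,60])*2.4; ps=(proj(S,hw(HP,ring))-[320,200])*8
  print(z,"wrist crop",pw.min(0).round(),pw.max(0).round(),"scene crop",ps.min(0).round(),ps.max(0).round())
s=ctrl.get_state();print("tcp",(proj(W,s["position"])-[100,60])*2.4,(proj(S,s["position"])-[320,200])*8)
E
python3 - <<'E'
import cv2
a=cv2.imread("pics/f_wrist.png"); cv2.imwrite("pics/f_w2.png",cv2.resize(a[300:520,330:620],None,fx=2.7,fy=2.7,interpolation=cv2.INTER_CUBIC))
E
```

```text
0.094 wrist crop [468. 443.] [543. 527.] scene crop [319. 294.] [368. 325.]
0.1 wrist crop [483. 452.] [559. 538.] scene crop [320. 283.] [369. 314.]
0.108 wrist crop [504. 465.] [581. 554.] scene crop [321. 269.] [371. 299.]
tcp [[521.00191186 473.44142742]] [[354.40711424 310.53728538]]
```

View pics/f_w2.png

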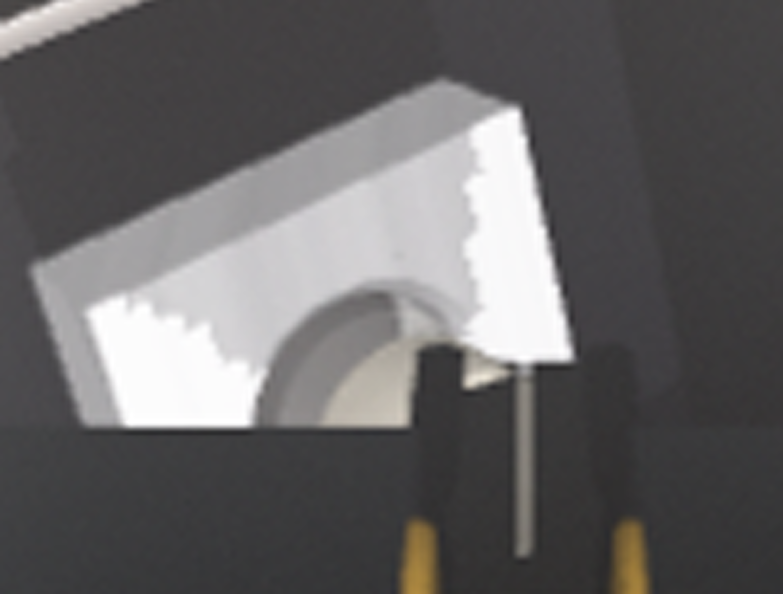

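Request:
play_rows:
  translation:
    - [0, 0.5, -0.35]
    - [0, 0.5, -0.35]
    - [0, 0.5, -0.35]
    - [0, 0.5, -0.35]
    - [0, 0, 0]
    - [0, 0, 0]
    - [0, 0, 0]
    - [0, 0, 0]
    - [0, 0, 0]
    - [0, 0, 0]
  turn:
    - [0, 0, 0]
    - [0, 0, 0]
    - [0, 0, 0]
    - [0, 0, 0]
    - [0, 0, 0]
    - [0, 0, 0]
    - [0, 0, 0]
    - [0, 0, 0]
    - [0, 0, 0]
    - [0, 0, 0]
  fingers: [-1, -1, -1, -1, -1, -1, -1, -1, -1, -1]

```text
time: 7.17
position: [0.5189, -0.3717, 0.0907]
tool_rot: [-0.596, 0.953, -1.838]
ft_force: [-13.6, 8.0, 26.9]
grip_width: 0.005
```

```bash
python3 hs.py; python3 - <<'E'
from bench import ctrl
import cv2
from ik import *
from h import *
W=ctrl.camera_info("wrist"); im=ctrl.get_image("wrist")
print({n:((proj(W,hw(HP,P))[0]-[100,60])*2.4).round(1).tolist() for n,P in dict(IFL=[-.027,.052,.1],IBL=[.057,.052,.1],OFL=[-.037,.062,.1]).items()})
cv2.imwrite("pics/g_wrist.png",cv2.resize(im[60:300,100:420],None,fx=2.4,fy=2.4,interpolation=cv2.INTER_CUBIC))
E
```

```text
t 7.17 housing mm 19.7 -1.6 90.7 phi 35.3 yaw -0.236 roll -0.003 f [-13.58   8.05  26.9 ] g 0.005 q [-0.37  0.09  1.07  2.21 -0.66  0.34  0.79]
{'IFL': [270.2, 355.2], 'IBL': [634.2, 208.4], 'OFL': [190.0, 322.8]}
```

View pics/g_wrist.png

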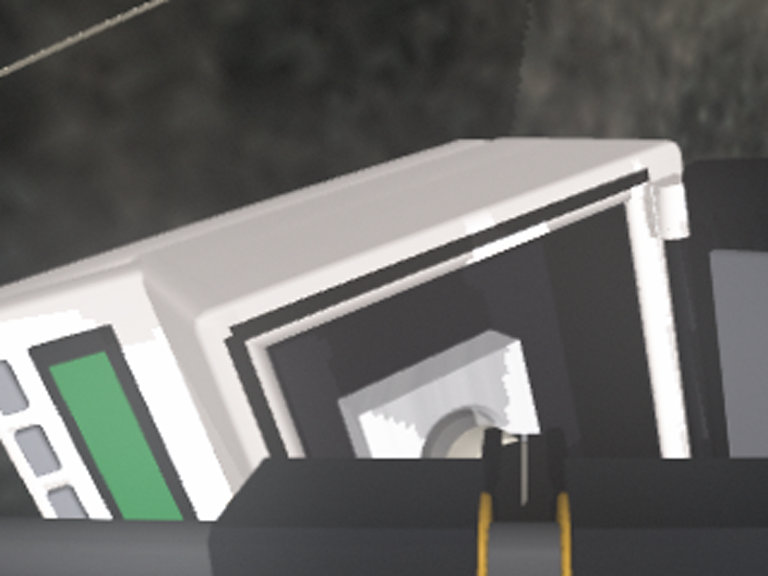

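```bash
python3 - <<'E'
from ik import *
from plan import *
A=cur(); P1=A[0]+[0,0,.037]
print((A[1].T@[0,0,.037]*1e3).round(1))
rep((P1,A[1]),hpose(20,-25,215,40,-.25),6)
E
```

```text
[ -0.1 -30.2  21.4]
turn [0.0137, 0.0018, -0.002]
[[4, -11, 9], [4, -11, 9], [4, -11, 10], [4, -11, 10], [4, -11, 10], [4, -11, 10]]
```

Request:
play_rows:
  translation:
    - [0, -7, 5]
    - [0, -11, 8]
    - [0, -12, 8]
    - [4, -11, 9]
    - [4, -11, 9]
    - [4, -11, 10]
    - [4, -11, 10]
    - [4, -11, 10]
    - [4, -11, 10]
    - [0, 0, 0]
  turn:
    - [0, 0, 0]
    - [0, 0, 0]
    - [0, 0, 0]
    - [0.014, 0.002, -0.002]
    - [0.014, 0.002, -0.002]
    - [0.014, 0.002, -0.002]
    - [0.014, 0.002, -0.002]
    - [0.014, 0.002, -0.002]
    - [0.014, 0.002, -0.002]
    - [0, 0, 0]
  fingers: [-1, -1, -1, -1, -1, 0.4, 0.4, 0.4, 0.4, 0.4]

```text
time: 8.05
position: [0.5127, -0.3959, 0.2143]
tool_rot: [-0.544, 0.877, -1.885]
ft_force: [-0.3, 0.3, -0.4]
grip_width: 0.3
```

```bash
python3 hs.py; python3 st.py|head -1; python3 - <<'E'
from bench import ctrl
import cv2
from ik import *
from h import *
s=ctrl.get_state()
W=ctrl.camera_info("wrist"); im=ctrl.get_image("wrist"); a=ctrl.get_image("scene");S=ctrl.camera_info("scene")
print({n:((proj(W,hw(HP,P))[0]-[100,60])*2.4).round(1).tolist() for n,P in dict(IFL=[-.027,.052,.1],IBL=[.057,.052,.1],OFL=[-.037,.062,.1],v94=[.013,0,.094],v108=[.013,0,.108]).items()})
print({n:((proj(S,hw(HP,P))[0]-[320,190])*8).round(1).tolist() for n,P in dict(IFL=[-.027,.052,.1],IBL=[.057,.052,.1],OFL=[-.037,.062,.1],v94=[.013,0,.094],v108=[.013,0,.108]).items()})
cv2.imwrite("pics/i_wrist.png",cv2.resize(im[60:300,100:420],None,fx=2.4,fy=2.4,interpolation=cv2.INTER_CUBIC))
cv2.imwrite("pics/i_scene.png",cv2.resize(a[190:265,320:415],None,fx=8,fy=8,interpolation=cv2.INTER_CUBIC))
E
```

```text
t 8.05 housing mm 18.7 -26.6 214.3 phi 40.0 yaw -0.25 roll 0.001 f [-0.32  0.3  -0.38] g 0.3 q [-0.28 -0.23  0.9   2.14  0.11  0.46  0.12]
t 8.05 q [-0.281 -0.234  0.901  2.138  0.114  0.461  0.124] p [ 0.5127 -0.3959  0.2143] f [-0.32  0.3  -0.38] g 0.3
{'IFL': [77.9, 180.2], 'IBL': [340.8, 103.0], 'OFL': [24.2, 155.4], 'v94': [262.6, 294.0], 'v108': [279.3, 301.2]}
{'IFL': [193.5, 354.8], 'IBL': [335.0, 282.5], 'OFL': [160.7, 352.3], 'v94': [343.4, 389.5], 'v108': [345.9, 363.8]}
```

View pics/i_wrist.png

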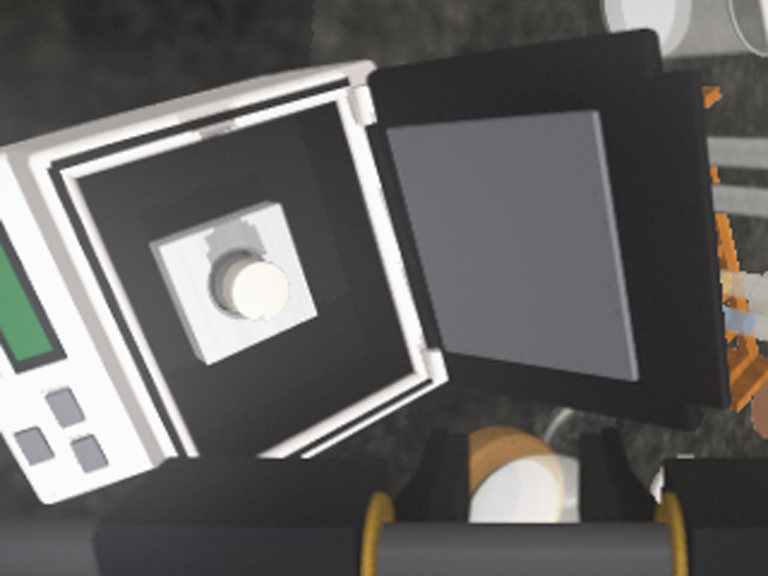

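View pics/i_scene.png

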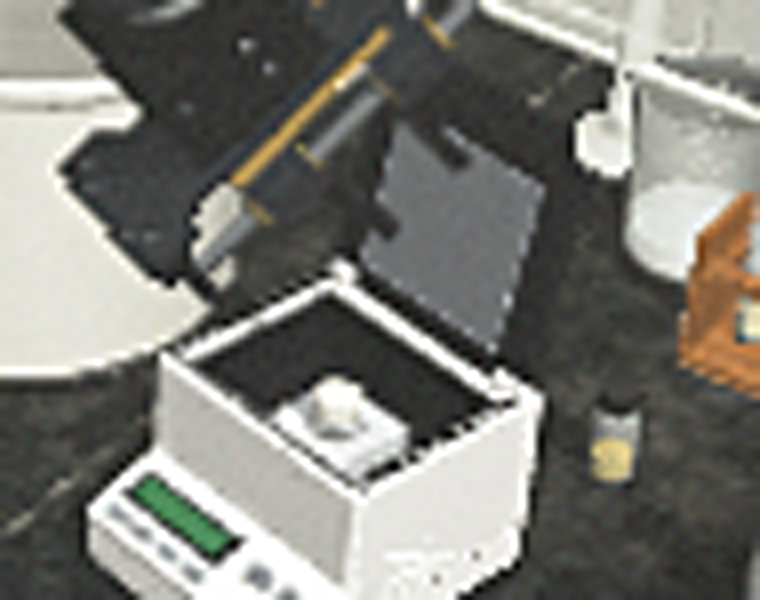

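```bash
python3 - <<'E'
from bench import ctrl
from ik import *
from h import *
s=ctrl.get_state(); S=ctrl.camera_info("scene"); W=ctrl.camera_info("wrist")
print(s["time"],s["position"],s["grip_width"])
R=Ro.from_rotvec(s["tool_rot"]).as_matrix(); p=np.array([.5127,-.3959,.2143]); g=.3*87/2
for nm,ci,o,k in (("scene",S,[320,190],8),("wrist",W,[100,60],2.4)):
  for z in (-g-9,-g,g,g+9):
    for x in (-9.5,9.5):
      print(nm,z,x,((proj(ci,p+R@(np.array([x,0,z])/1e3))[0]-o)*k).round(0))
E
python3 - <<'E'
import cv2
a=cv2.imread("pics/i_scene.png"); cv2.imwrite("pics/i_s2.png",cv2.resize(a[60:300,250:560],None,fx=2.5,fy=2.5,interpolation=cv2.INTER_CUBIC))
E
```

```text
8.15 [ 0.51206254 -0.39455704  0.21146271] 0.39225593979762496
scene -22.049999999999997 -9.5 [370. 209.]
scene -22.049999999999997 9.5 [394. 234.]
scene -13.049999999999999 -9.5 [386. 194.]
scene -13.049999999999999 9.5 [410. 219.]
scene 13.049999999999999 -9.5 [432. 149.]
scene 13.049999999999999 9.5 [456. 173.]
scene 22.049999999999997 -9.5 [448. 133.]
scene 22.049999999999997 9.5 [472. 158.]
wrist -22.049999999999997 -9.5 [437. 442.]
wrist -22.049999999999997 9.5 [439. 516.]
wrist -13.049999999999999 -9.5 [476. 442.]
wrist -13.049999999999999 9.5 [477. 516.]
wrist 13.049999999999999 -9.5 [590. 443.]
wrist 13.049999999999999 9.5 [588. 517.]
wrist 22.049999999999997 -9.5 [629. 443.]
wrist 22.049999999999997 9.5 [626. 517.]
```

View pics/i_s2.png

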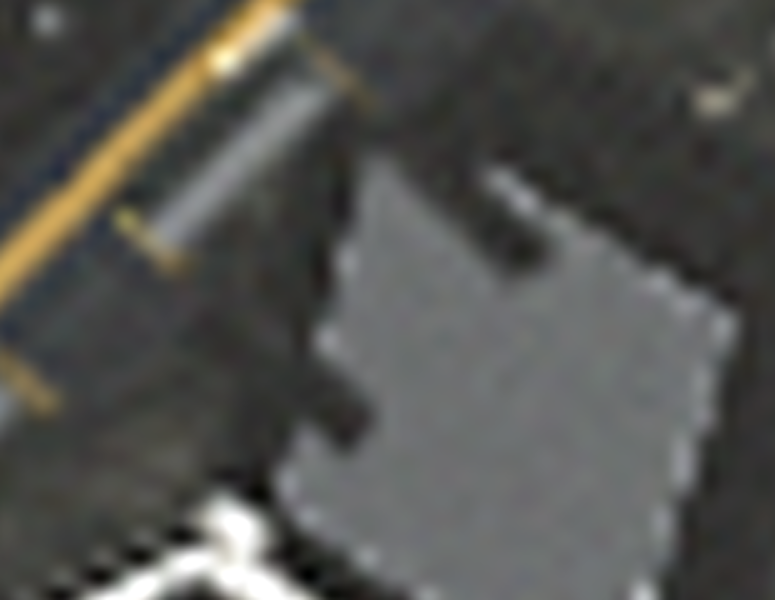

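```bash
python3 - <<'E'
from bench import ctrl
from ik import *
from h import *
S=ctrl.camera_info("scene");W=ctrl.camera_info("wrist")  # wrist has moved slightly; correct below
s=ctrl.get_state(); print(s["time"],s["position"])
# wrist cam pose at picture time: rebuild from pose p at 8.05
import pickle
s0,W0=pickle.load(open("e.pkl","rb")); R0=Ro.from_rotvec(s0["tool_rot"]).as_matrix()
Rc=np.array(W0["R"]); oc=R0.T@(-Rc.T@W0["t"]-s0["position"]); Rt=R0.T@Rc.T
def Wat(p,w):
    R=Ro.from_rotvec(w).as_matrix(); Rn=(R@Rt).T; o=np.array(p)+R@oc
    d=dict(W0); d["R"]=Rn; d["t"]=-Rn@o; return d
Wi=Wat([.5127,-.3959,.2143],[-.544,.877,-1.885])
def tri(u,v,Wi=Wi):
    o1,d1=ray(Wi,np.array(u)/2.4+[100,60]); o2,d2=ray(S,np.array(v)/8+[320,190]); d1=d1[0]/np.linalg.norm(d1);d2=d2[0]/np.linalg.norm(d2)
    A=np.c_[d1,-d2]; t=np.linalg.lstsq(A,o2-o1,rcond=None)[0]; a,b=o1+t[0]*d1,o2+t[1]*d2
    m=(a+b)/2; c,sn=np.cos(HP[2]),np.sin(HP[2]); v=m-[HP[0],HP[1],0]
    return (np.array([c*v[0]+sn*v[1],-sn*v[0]+c*v[1],v[2]])*1e3).round(1),np.linalg.norm(a-b)*1e3
print("vial",tri((254,285),(335,388)))
print("IBL?",tri((338,100),(335,278)))
print("IFL",tri((72,174),(190,357)))
print("OFL",tri((25,155),(160,352)))
for n,uv,z in (("vial@94",(254,285),.094),("IBL@100",(338,100),.1),("IFL@100",(72,174),.1),("IBR",(422,373),.1)):
    m=atz(Wi,np.array(uv)/2.4+[100,60],z)[0];c,sn=np.cos(HP[2]),np.sin(HP[2]); v=m-[HP[0],HP[1],0]
    print(n,(np.array([c*v[0]+sn*v[1],-sn*v[0]+c*v[1],v[2]])*1e3).round(1))
E
```

```text
8.15 [ 0.51206254 -0.39455704  0.21146271]
vial (array([11.6,  3.7, 93.2]), np.float64(0.031893227825676704))
IBL? (array([ 56.5,  52.8, 101.7]), np.float64(1.8589459985285202))
IFL (array([-27.4,  53.7,  97.9]), np.float64(0.04066033097390611))
OFL (array([-36.9,  62.1, 100.1]), np.float64(0.5412763592477814))
vial@94 [11.4  3.9 94. ]
IBL@100 [ 56.4  53.1 100. ]
IFL@100 [-27.7  53.9 100. ]
IBR [ 59.3 -51.5 100. ]
```

```bash
sed -i 's/^HP=.*/HP=(.500,-.365,-.213)/' ik.py; cat > wat.py <<'E'
from ik import *
from h import *
import pickle
s0,W0=pickle.load(open("e.pkl","rb")); R0=Ro.from_rotvec(s0["tool_rot"]).as_matrix()
Rc=np.array(W0["R"]); oc=R0.T@(-Rc.T@W0["t"]-s0["position"]); Rt=R0.T@Rc.T
def Wat(p,w):
    R=Ro.from_rotvec(w).as_matrix(); Rn=(R@Rt).T; o=np.array(p)+R@oc
    d=dict(W0); d["R"]=Rn; d["t"]=-Rn@o; return d
def cov(th,r,y,off): # off mm along top normal (underside -3, top +5)
    return np.array([65-r*np.cos(th)+off*np.sin(th), y, 104+r*np.sin(th)+off*np.cos(th)])/1e3
E
python3 - <<'E'
from wat import *
from bench import ctrl
S=ctrl.camera_info("scene")
Wi=Wat([.5127,-.3959,.2143],[-.544,.877,-1.885])
for th in (1.7,1.8,1.9):
  for r in (118,):
    for y in (59,-59,48,-48): print(th,y,((proj(Wi,hw(HP,cov(th,r,y,-3)))[0]-[100,60])*2.4).round(),((proj(S,hw(HP,cov(th,r,y,-3)))[0]-[320,190])*8).round())
E
```

```text
1.7 59 [664.  33.] [376.  29.]
1.7 -59 [709. 469.] [579. 154.]
1.7 48 [669.  84.] [394.  40.]
1.7 -48 [706. 437.] [559. 142.]
1.8 59 [690.  25.] [395.  24.]
1.8 -59 [728. 448.] [598. 147.]
1.8 48 [695.  73.] [413.  35.]
1.8 -48 [725. 416.] [578. 135.]
1.9 59 [709.  18.] [413.  21.]
1.9 -59 [742. 427.] [616. 144.]
1.9 48 [713.  64.] [431.  32.]
1.9 -48 [740. 396.] [596. 132.]
```

```bash
python3 hs.py; python3 - <<'E'
from ik import *
from plan import *
A=cur(); pre=hpose(57.7,0,228,40,-.25); st=hpose(85.7,0,193.3,40,-.25)
rep(A,pre,5); rep(pre,st,5); print((pre[1].T@(st[0]-pre[0])*1e3).round(1),(A[1].T@(pre[0]-A[0])*1e3).round(1))
from sim import *
from bench import ctrl
q=np.array(ctrl.get_state()["joint_positions"])
for t in (pre,st): q,e,a=go(q,*t); print(q.round(2),e,a)
E
```

```text
t 8.15 housing mm 18.0 -26.3 211.5 phi 39.8 yaw -0.249 roll 0.002 f [-0.07  0.19  0.17] g 0.392 q [-0.28 -0.23  0.9   2.14  0.11  0.46  0.12]
turn [0.0008, 0.0002, 0.0003]
[[-7, 2, 7], [-7, 2, 7], [-7, 2, 7], [-7, 2, 7], [-7, 2, 7]]
turn [0.0, 0.0, 0.0]
[[-1, 9, 0], [-1, 9, 0], [-1, 9, 0], [-1, 9, 0], [-1, 9, 0]]
[-6.9 44.  -1.5] [-35.3   7.7  35.1]
[-0.31 -0.16  0.87  2.08  0.09  0.47  0.06] 1.494683490070454e-13 4.894797725577687e-15
[-0.4  -0.01  1.    2.07 -0.2   0.39  0.3 ] 2.7336071744532854e-13 1.6406336121964336e-14
```

Request:
play_rows:
  translation:
    - [-7, 1.5, 7]
    - [-7, 1.5, 7]
    - [-7, 1.5, 7]
    - [-7, 1.5, 7]
    - [-7, 1.5, 7]
    - [0, 0, 0]
    - [0, 0, 0]
    - [0, 0, 0]
    - [0, 0, 0]
    - [0, 0, 0]
  turn:
    - [0, 0, 0]
    - [0, 0, 0]
    - [0, 0, 0]
    - [0, 0, 0]
    - [0, 0, 0]
    - [0, 0, 0]
    - [0, 0, 0]
    - [0, 0, 0]
    - [0, 0, 0]
    - [0, 0, 0]
  fingers: [0.4, 0.4, 0.4, 0.4, 0.4, 0.4, 0.4, 0.4, 0.4, 0.4]

```text
time: 8.98
position: [0.5563, -0.3783, 0.2292]
tool_rot: [-0.545, 0.879, -1.885]
ft_force: [-0.3, 0.7, -0.1]
grip_width: 0.702
```

```bash
python3 hs.py; python3 - <<'E'
from ik import *
from plan import *
from bench import ctrl
import cv2
A=cur(); st=hpose(85.7,0,193.3,40,-.25)
print((A[1].T@(st[0]-A[0])*1e3).round(1))
im=ctrl.get_image("wrist");cv2.imwrite("pics/j_wrist.png",im)
from h import *
from wat import cov
W=ctrl.camera_info("wrist"); s=ctrl.get_state();R=A[1]
for y in (48,-48,0): print("lip",y,proj(W,hw(HP,cov(1.8,118,y,-3))).round(), proj(W,hw(HP,cov(1.8,118,y,2))).round())
for z in (-30,30): print(proj(W,A[0]+R@[-.0095,0,z/1e3]).round())
E
```

```text
t 8.98 housing mm 57.9 -1.1 229.2 phi 39.9 yaw -0.25 roll 0.002 f [-0.27  0.73 -0.1 ] g 0.702 q [-0.31 -0.16  0.87  2.07  0.09  0.48  0.06]
[-8.1 44.6 -2.5]
lip 48 [[331. 154.]] [[335. 151.]]
lip -48 [[354. 285.]] [[357. 281.]]
lip 0 [[344. 226.]] [[348. 223.]]
[[263. 242.]]
[[371. 242.]]
```

View pics/j_wrist.png

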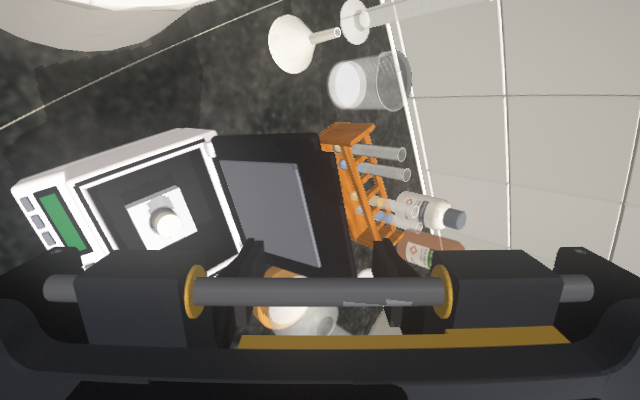

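Request:
play_rows:
  translation:
    - [-1.3, 7.4, -0.4]
    - [-1.3, 7.4, -0.4]
    - [-1.3, 7.4, -0.4]
    - [-1.3, 7.4, -0.4]
    - [-1.3, 7.4, -0.4]
    - [-1.3, 7.4, -0.4]
    - [0, 0, 0]
    - [0, 0, 0]
    - [0, 0, 0]
    - [0, 0, 0]
  turn:
    - [0, 0, 0]
    - [0, 0, 0]
    - [0, 0, 0]
    - [0, 0, 0]
    - [0, 0, 0]
    - [0, 0, 0]
    - [0, 0, 0]
    - [0, 0, 0]
    - [0, 0, 0]
    - [0, 0, 0]
  fingers: [0.4, 0.4, 0.4, 0.4, 0.4, 0.4, 0.4, 0.4, 0.4, 0.4]

```text
time: 9.87
position: [0.5841, -0.3832, 0.1944]
tool_rot: [-0.545, 0.878, -1.884]
ft_force: [0.4, -0.5, -0.2]
grip_width: 0.7
```

```bash
python3 hs.py; python3 - <<'E'
from bench import ctrl
import cv2
a=ctrl.get_image("scene")
cv2.imwrite("pics/k_scene.png",cv2.resize(a[180:260,330:420],None,fx=8,fy=7.5,interpolation=cv2.INTER_CUBIC))
cv2.imwrite("pics/k_wrist.png",ctrl.get_image("wrist")[100:320,180:500])
E
```

```text
t 9.87 housing mm 86.1 -0.0 194.4 phi 40.0 yaw -0.249 roll 0.002 f [ 0.36 -0.5  -0.2 ] g 0.7 q [-0.41 -0.01  1.    2.06 -0.19  0.4   0.28]
```

View pics/k_scene.png

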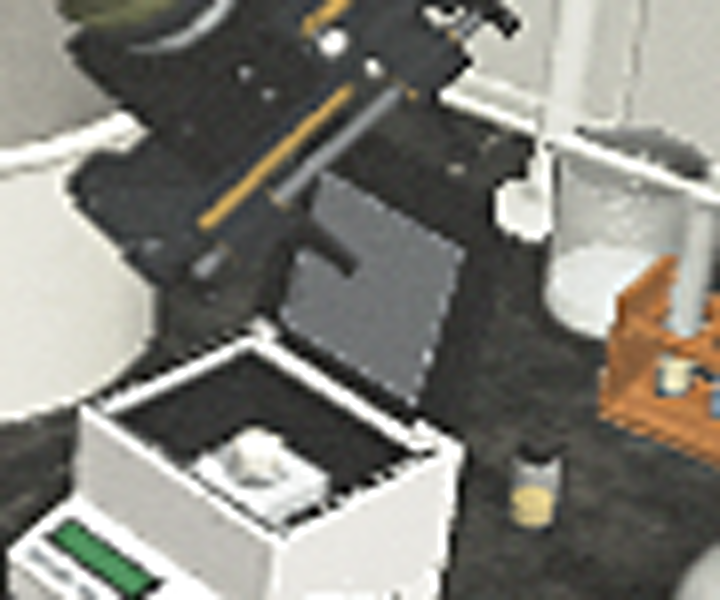

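View pics/k_wrist.png

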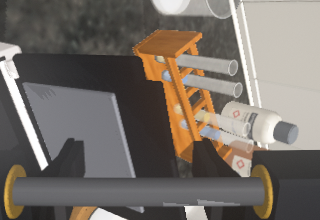

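Request:
play_rows:
  translation:
    - [1.3, -3, -4]
    - [1.3, -3, -4]
    - [1.3, -3, -4]
    - [1.3, -3, -4]
    - [1.3, -3, -4]
    - [1.3, -3, -4]
    - [1.3, -3, -4]
    - [1.3, -3, -4]
    - [1.3, -3, -4]
    - [1.3, -3, -4]
  turn:
    - [0, 0, 0]
    - [0, 0, 0]
    - [0, 0, 0]
    - [0, 0, 0]
    - [0, 0, 0]
    - [0, 0, 0]
    - [0, 0, 0]
    - [0, 0, 0]
    - [0, 0, 0]
    - [0, 0, 0]
  fingers: [0.4, 0.4, 0.4, 0.4, 0.4, 0.4, 0.4, 0.4, 0.4, 0.4]

```text
time: 10.8
position: [0.5333, -0.3723, 0.1914]
tool_rot: [-0.545, 0.878, -1.884]
ft_force: [0.8, 0.2, 0.5]
grip_width: 0.701
```

```bash
python3 hs.py; python3 - <<'E'
from bench import ctrl
import cv2
a=ctrl.get_image("scene")
cv2.imwrite("pics/l_scene.png",cv2.resize(a[180:260,330:420],None,fx=8,fy=7.5,interpolation=cv2.INTER_CUBIC))
E
```

```text
t 10.8 housing mm 34.1 -0.1 191.4 phi 39.9 yaw -0.249 roll 0.002 f [0.78 0.24 0.46] g 0.701 q [-0.3  -0.18  0.88  2.16  0.1   0.4   0.07]
```

View pics/l_scene.png

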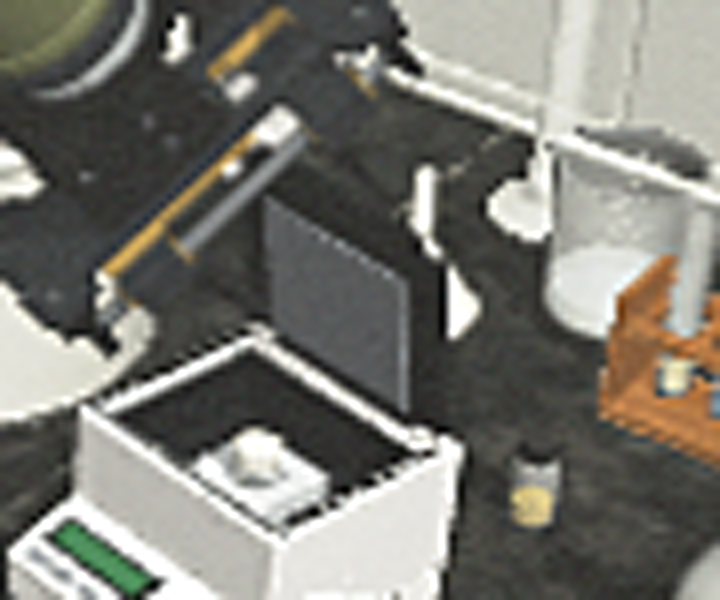

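Request:
play_rows:
  translation:
    - [0.4, -0.9, -1.2]
    - [0.4, -0.9, -1.2]
    - [0.4, -0.9, -1.2]
    - [0.4, -0.9, -1.2]
    - [0, 0, 0]
    - [0, 0, 0]
    - [0, 0, 0]
    - [0, 0, 0]
    - [0, 0, 0]
    - [0, 0, 0]
  turn:
    - [0, 0, 0]
    - [0, 0, 0]
    - [0, 0, 0]
    - [0, 0, 0]
    - [0, 0, 0]
    - [0, 0, 0]
    - [0, 0, 0]
    - [0, 0, 0]
    - [0, 0, 0]
    - [0, 0, 0]
  fingers: [0.4, 0.4, 0.4, 0.4, 0.4, 0.4, 0.4, 0.4, 0.4, 0.4]

```text
time: 11.68
position: [0.5277, -0.371, 0.1908]
tool_rot: [-0.546, 0.878, -1.884]
ft_force: [0.7, 0.1, 0.0]
grip_width: 0.7
```

```bash
python3 hs.py; python3 - <<'E'
from bench import ctrl
import cv2
a=ctrl.get_image("scene")
cv2.imwrite("pics/m_scene.png",cv2.resize(a[180:260,330:420],None,fx=8,fy=7.5,interpolation=cv2.INTER_CUBIC))
E
```

```text
t 11.68 housing mm 28.4 -0.0 190.8 phi 39.9 yaw -0.248 roll 0.002 f [0.66 0.06 0.01] g 0.7 q [-0.28 -0.19  0.86  2.17  0.12  0.4   0.06]
```

View pics/m_scene.png

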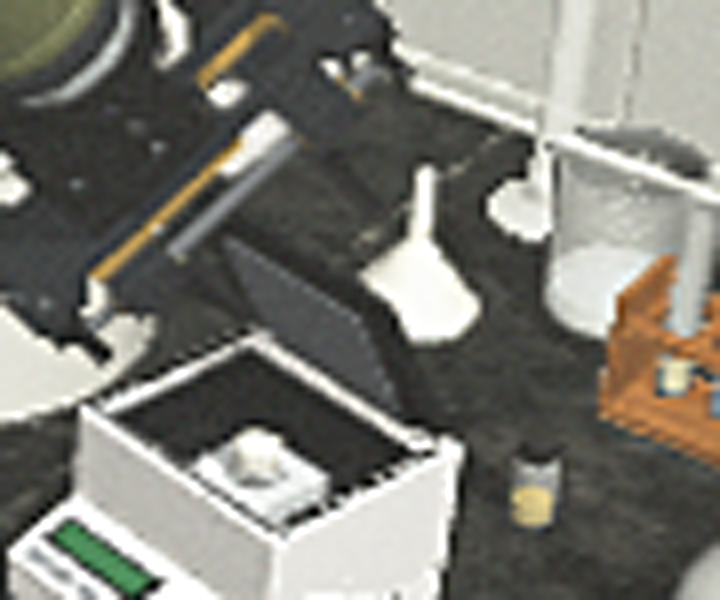

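Request:
play_rows:
  translation:
    - [0, 0, 0]
    - [0, 0, 0]
    - [0, 0, 0]
    - [0, 0, 0]
    - [0, 0, 0]
    - [0, 0, 0]
    - [0, 0, 0]
    - [0, 0, 0]
    - [0, 0, 0]
    - [0, 0, 0]
  turn:
    - [0, 0, 0]
    - [0, 0, 0]
    - [0, 0, 0]
    - [0, 0, 0]
    - [0, 0, 0]
    - [0, 0, 0]
    - [0, 0, 0]
    - [0, 0, 0]
    - [0, 0, 0]
    - [0, 0, 0]
  fingers: [0.4, 0.4, 0.4, 0.4, 0.4, 0.4, 0.4, 0.4, 0.4, 0.4]

```text
time: 12.57
position: [0.5276, -0.371, 0.1908]
tool_rot: [-0.546, 0.879, -1.884]
ft_force: [-0.7, 0.4, 0.4]
grip_width: 0.7
```

```bash
python3 hs.py; python3 - <<'E'
from bench import ctrl
import cv2
from wat import *
S=ctrl.camera_info("scene")
for th in (.7,.8,.9,1.0): print(th,[((proj(S,hw(HP,cov(th,118,y,2)))[0]-[330,180])*[8,7.5]).round().tolist() for y in (-48,48)])
a=ctrl.get_image("scene")
cv2.imwrite("pics/n_scene.png",cv2.resize(a[180:260,330:420],None,fx=8,fy=7.5,interpolation=cv2.INTER_CUBIC))
cv2.imwrite("pics/n_wrist.png",ctrl.get_image("wrist"))
E
```

```text
t 12.57 housing mm 28.3 0.0 190.8 phi 39.9 yaw -0.249 roll 0.002 f [-0.69  0.45  0.44] g 0.7 q [-0.28 -0.19  0.86  2.17  0.12  0.4   0.06]
0.7 [[294.0, 368.0], [133.0, 264.0]]
0.8 [[310.0, 345.0], [148.0, 242.0]]
0.9 [[328.0, 322.0], [165.0, 220.0]]
1.0 [[347.0, 301.0], [184.0, 200.0]]
```

View pics/n_scene.png

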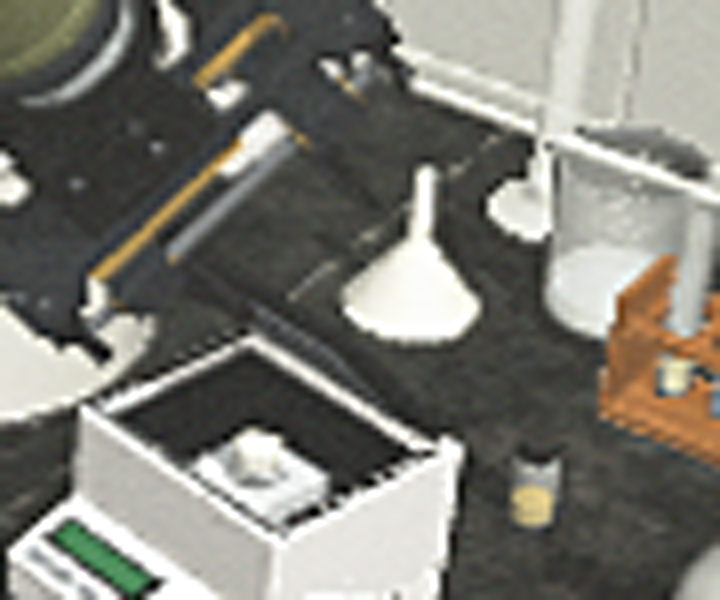

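View pics/n_wrist.png

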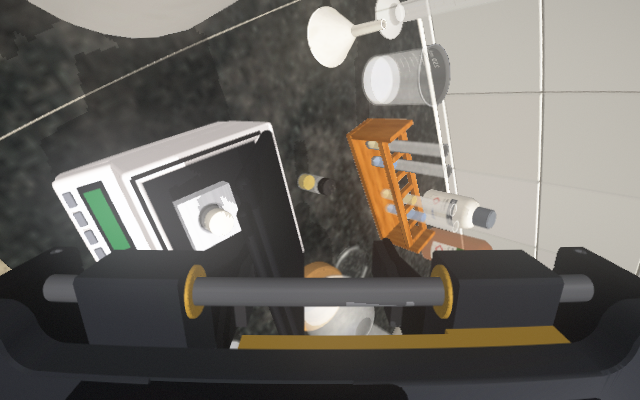

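```bash
python3 - <<'E'
from bench import ctrl
from wat import *
S=ctrl.camera_info("scene");W=ctrl.camera_info("wrist")
for th in (.75,.8,.85,.9,.95): print(th,[((proj(S,hw(HP,cov(th,r,y,-3)))[0]-[330,180])*[8,7.5]).round().tolist() for r in (15,90,118) for y in (-48,48)],"W",[proj(W,hw(HP,cov(th,r,y,o)))[0].round().tolist() for r,y,o in ((100,59,5),(100,59,-3),(118,48,2),(118,-20,2))])
import cv2
a=cv2.imread("pics/n_wrist.png")[110:260,120:330]; cv2.imwrite("pics/n_w2.png",cv2.resize(a,None,fx=3.8,fy=3.8,interpolation=cv2.INTER_CUBIC))
E
```

```text
0.75 [[410.0, 427.0], [253.0, 327.0], [328.0, 383.0], [168.0, 280.0], [295.0, 366.0], [134.0, 262.0]] W [[219.0, 178.0], [204.0, 180.0], [205.0, 218.0], [250.0, 330.0]]
0.8 [[411.0, 426.0], [254.0, 325.0], [334.0, 375.0], [173.0, 272.0], [303.0, 354.0], [142.0, 251.0]] W [[230.0, 176.0], [213.0, 179.0], [218.0, 217.0], [260.0, 330.0]]
0.85 [[412.0, 424.0], [255.0, 324.0], [340.0, 366.0], [179.0, 264.0], [312.0, 343.0], [150.0, 240.0]] W [[240.0, 174.0], [223.0, 177.0], [231.0, 214.0], [271.0, 328.0]]
0.9 [[412.0, 423.0], [256.0, 322.0], [346.0, 358.0], [186.0, 256.0], [320.0, 332.0], [158.0, 229.0]] W [[250.0, 172.0], [234.0, 175.0], [244.0, 212.0], [282.0, 327.0]]
0.95 [[413.0, 421.0], [257.0, 321.0], [353.0, 349.0], [192.0, 248.0], [329.0, 321.0], [167.0, 219.0]] W [[261.0, 170.0], [244.0, 173.0], [258.0, 209.0], [294.0, 324.0]]
```

View pics/n_w2.png

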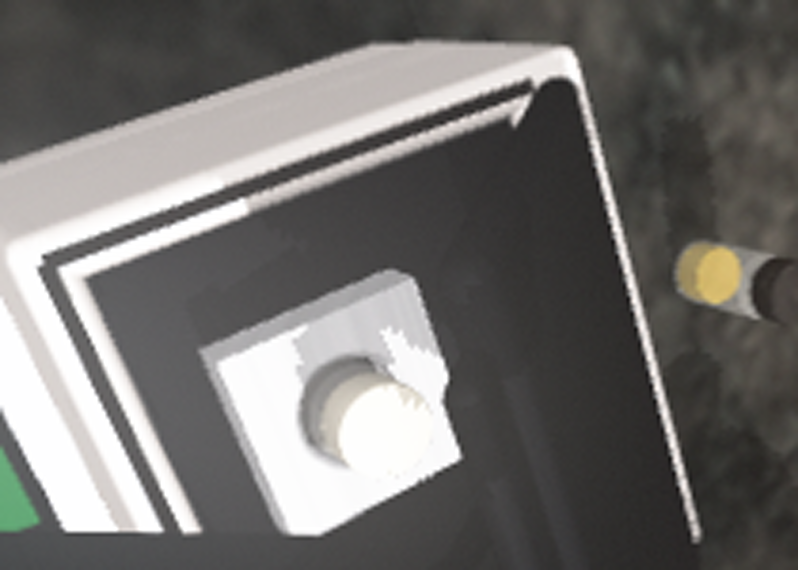

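```bash
python3 - <<'E'
from bench import ctrl
from wat import *
W=ctrl.camera_info("wrist")
for z in (.09,.094,.098,.104): print(z,((proj(W,hw(HP,[.013,0,z]))[0]-[120,110])*3.8).round(), ((proj(W,hw(HP,[.0115,.003,z]))[0]-[120,110])*3.8).round())
import cv2
a=cv2.imread("pics/n_wrist.png")[110:260,120:330]; g=cv2.cvtColor(a,6).astype(float); g=np.clip((g-20)*4,0,255).astype(np.uint8)
cv2.imwrite("pics/n_w3.png",cv2.resize(g,None,fx=3.8,fy=3.8,interpolation=cv2.INTER_CUBIC))
E
```

```text
0.09 [377. 427.] [366. 418.]
0.094 [385. 433.] [374. 423.]
0.098 [394. 438.] [382. 428.]
0.104 [406. 446.] [395. 436.]
```

View pics/n_w3.png

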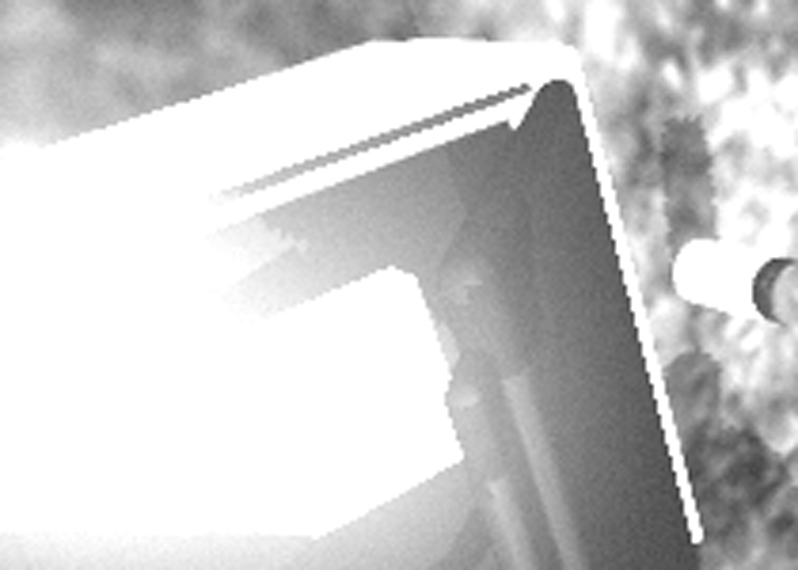

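```bash
cat > low.py <<'E'
from sim import *
from plan import cur
from bench import ctrl
PHI=np.radians(40); DY=-.25; C=np.cos(DY)
f=np.array([np.sin(PHI)*C,-np.cos(PHI)]); n=np.array([np.cos(PHI)*C,np.sin(PHI)]); WH=30.5
def sfun(th): return float(np.interp(th,[0,.25,.88],[13,14,28]))
def tcp(th,dz=0):
    c=np.array([65-118*np.cos(th)-3*np.sin(th),104+118*np.sin(th)-3*np.cos(th)])
    T=c+sfun(th)*f; t=T+WH*n; rear=T+2*WH*n
    # rear tip height above cover top
    v=rear-[65,104]; top=np.array([np.sin(th),np.cos(th)]); u=np.array([-np.cos(th),np.sin(th)])
    return t,T,v@top-5,v@u
E
python3 - <<'E'
from low import *
q=np.array(ctrl.get_state()["joint_positions"]); A=cur()
ths=[.88,.8,.7,.6,.5,.4,.3,.2,.1,.05,0]
prev=None
for th in ths:
    t,T,cl,ru=tcp(th); q,e,a=go(q,*hpose(t[0],0,t[1],40,-.25),n=5)
    d="" if prev is None else (hpose(0,0,0,40,-.25)[1].T@(hpose(t[0],0,t[1],40,-.25)[0]-prev)*1e3).round(1)
    prev=hpose(t[0],0,t[1],40,-.25)[0]
    print(th,t.round(1),T.round(1),"clr",round(cl,1),round(ru),"q",q.round(2),round(e,1),round(a,1),d)
E
```

```text
0.88 [ 27.6 191.2] [  4.9 171.6] clr 51.7 92 q [-0.28 -0.19  0.86  2.18  0.12  0.4   0.06] 0.0 0.0 
0.8 [ 19.6 186.1] [ -3.  166.5] clr 49.5 89 q [-0.27 -0.21  0.85  2.2   0.13  0.39  0.06] 0.0 0.0 [ 2.  -1.  -9.2]
0.7 [ 10.4 178.9] [-12.2 159.3] clr 46.7 85 q [-0.26 -0.22  0.84  2.22  0.15  0.38  0.05] 0.0 0.0 [  2.3  -0.3 -11.4]
0.6 [  2.1 171.1] [-20.5 151.5] clr 43.8 82 q [-0.25 -0.23  0.84  2.24  0.16  0.37  0.05] 0.0 0.0 [  2.    0.9 -11.2]
0.5 [ -5.2 162.6] [-27.8 143. ] clr 40.8 79 q [-0.24 -0.24  0.85  2.26  0.16  0.35  0.06] 0.0 0.0 [  1.8   2.  -10.9]
0.4 [-11.4 153.5] [-34.1 133.9] clr 37.7 76 q [-0.24 -0.24  0.86  2.29  0.16  0.33  0.07] 0.0 0.0 [  1.5   3.  -10.5]
0.3 [-16.6 144. ] [-39.2 124.4] clr 34.6 74 q [-0.25 -0.24  0.87  2.3   0.16  0.31  0.08] 0.0 0.0 [ 1.3  4.1 -9.9]
0.2 [-20.  133.5] [-42.6 113.9] clr 30.8 71 q [-0.27 -0.23  0.9   2.32  0.14  0.28  0.1 ] 0.0 0.0 [ 0.9  5.9 -9.3]
0.1 [-21.7 122.1] [-44.4 102.5] clr 26.2 68 q [-0.31 -0.22  0.95  2.33  0.12  0.25  0.13] 0.0 0.0 [ 0.4  7.7 -8.6]
0.05 [-22.1 116.4] [-44.8  96.8] clr 23.7 66 q [-0.33 -0.21  0.98  2.34  0.11  0.24  0.14] 0.0 0.0 [ 0.1  4.1 -4. ]
0 [-22.3 110.6] [-44.9  91. ] clr 21.3 65 q [-0.36 -0.2   1.01  2.35  0.09  0.22  0.16] 0.0 0.0 [ 0.   4.3 -3.8]
```

Request:
play_rows:
  translation:
    - [0.9, -0.4, -4.5]
    - [0.9, -0.3, -4.5]
    - [0.9, -0.2, -4.5]
    - [0.9, -0.1, -4.5]
    - [0.9, 0, -4.5]
    - [0.8, 0.4, -4.4]
    - [0.8, 0.5, -4.4]
    - [0.8, 0.7, -4.4]
    - [0.7, 0.8, -4.4]
    - [0.7, 0.9, -4.4]
  turn:
    - [0, 0, 0]
    - [0, 0, 0]
    - [0, 0, 0]
    - [0, 0, 0]
    - [0, 0, 0]
    - [0, 0, 0]
    - [0, 0, 0]
    - [0, 0, 0]
    - [0, 0, 0]
    - [0, 0, 0]
  fingers: [0.4, 0.4, 0.4, 0.4, 0.4, 0.4, 0.4, 0.4, 0.4, 0.4]

```text
time: 13.5
position: [0.4944, -0.3638, 0.1602]
tool_rot: [-0.546, 0.879, -1.884]
ft_force: [-0.8, 0.4, -0.8]
grip_width: 0.7
```

```bash
python3 hs.py; python3 - <<'E'
from low import *
from wat import *
import cv2
A=cur()
for th in (.5,.45,.4,.3,.2,.15,.1): t=tcp(th)[0]; print(th,t.round(1),(A[1].T@(hpose(t[0],0,t[1],40,-.25)[0]-A[0])*1e3).round(1))
W=ctrl.camera_info("wrist"); S=ctrl.camera_info("scene")
im=ctrl.get_image("wrist");a=ctrl.get_image("scene")
for th in (.4,.45,.5,.55,.6): print(th,"W",[proj(W,hw(HP,cov(th,r,y,o)))[0].round().tolist() for r,y,o in ((100,59,5),(100,59,-3),(118,48,2),(118,20,2))],"S",[((proj(S,hw(HP,cov(th,r,y,o)))[0]-[320,180])*[7,7]).round().tolist() for r,y,o in ((118,-48,-3),(118,48,2))])
cv2.imwrite("pics/o_wrist.png",im)
b=cv2.resize(a[180:265,320:430],None,fx=7,fy=7,interpolation=cv2.INTER_CUBIC); cv2.imwrite("pics/o_scene.png",np.clip(b.astype(float)*1.6,0,255).astype(np.uint8))
E
```

```text
t 13.5 housing mm -5.7 -0.0 160.2 phi 39.9 yaw -0.249 roll 0.002 f [-0.79  0.45 -0.79] g 0.7 q [-0.24 -0.23  0.84  2.27  0.16  0.34  0.06]
0.5 [ -5.2 162.6] [-0.2 -1.5  1.9]
0.45 [ -8.4 158.1] [ 0.6 -0.1 -3.4]
0.4 [-11.4 153.5] [ 1.4  1.5 -8.5]
0.3 [-16.6 144. ] [  2.6   5.6 -18.4]
0.2 [-20.  133.5] [  3.4  11.5 -27.7]
0.15 [-21.  127.9] [  3.7  15.3 -32.1]
0.1 [-21.7 122.1] [  3.8  19.2 -36.3]
0.4 W [[247.0, 168.0], [234.0, 169.0], [225.0, 206.0], [242.0, 256.0]] S [[288.0, 420.0], [154.0, 311.0]]
0.45 W [[255.0, 168.0], [242.0, 168.0], [235.0, 206.0], [252.0, 257.0]] S [[293.0, 409.0], [158.0, 300.0]]
0.5 W [[265.0, 167.0], [250.0, 168.0], [245.0, 206.0], [262.0, 258.0]] S [[298.0, 397.0], [163.0, 289.0]]
0.55 W [[274.0, 166.0], [259.0, 168.0], [257.0, 206.0], [273.0, 259.0]] S [[303.0, 386.0], [168.0, 278.0]]
0.6 W [[284.0, 165.0], [268.0, 167.0], [269.0, 205.0], [285.0, 259.0]] S [[309.0, 375.0], [174.0, 267.0]]
```

View pics/o_wrist.png

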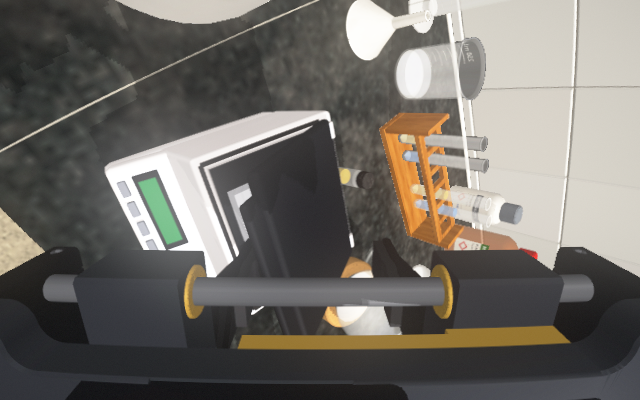

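View pics/o_scene.png

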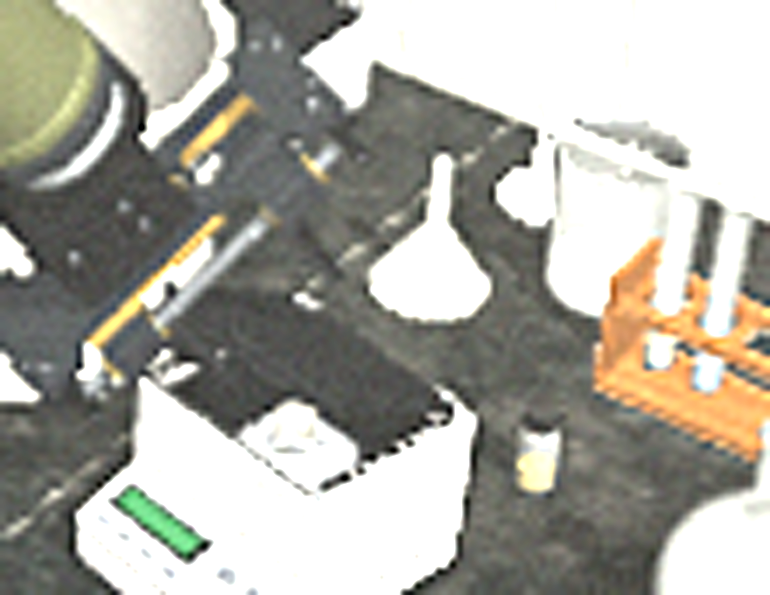

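Request:
play_rows:
  translation:
    - [0.5, 0.5, -2.8]
    - [0.5, 0.5, -2.8]
    - [0.4, 0.6, -2.8]
    - [0.3, 1, -2.5]
    - [0.3, 1, -2.5]
    - [0.3, 1, -2.5]
    - [0.3, 1.1, -2.5]
    - [0.3, 1.7, -2.8]
    - [0.3, 1.7, -2.8]
    - [0.2, 1.7, -2.8]
  turn:
    - [0, 0, 0]
    - [0, 0, 0]
    - [0, 0, 0]
    - [0, 0, 0]
    - [0, 0, 0]
    - [0, 0, 0]
    - [0, 0, 0]
    - [0, 0, 0]
    - [0, 0, 0]
    - [0, 0, 0]
  fingers: [0.4, 0.4, 0.4, 0.4, 0.4, 0.4, 0.4, 0.4, 0.4, 0.4]

```text
time: 14.43
position: [0.4809, -0.3609, 0.1348]
tool_rot: [-0.546, 0.879, -1.884]
ft_force: [0.2, -0.2, -0.6]
grip_width: 0.699
```

```bash
python3 hs.py; python3 - <<'E'
from low import *
from wat import *
import cv2
A=cur()
for th in (.25,.2,.15,.1,.05,.0): t=tcp(th)[0]; print(th,t.round(1),(A[1].T@(hpose(t[0],0,t[1],40,-.25)[0]-A[0])*1e3).round(1))
W=ctrl.camera_info("wrist"); S=ctrl.camera_info("scene")
im=ctrl.get_image("wrist");a=ctrl.get_image("scene")
for th in (.1,.15,.2,.25,.3): print(th,"W",[((proj(W,hw(HP,cov(th,r,y,o)))[0]-[140,100])*2.8).round().tolist() for r,y,o in ((100,59,5),(100,59,-3),(118,48,2),(118,20,2))],"S",[((proj(S,hw(HP,cov(th,r,y,o)))[0]-[320,180])*[7,7]).round().tolist() for r,y,o in ((118,-48,-3),(118,48,2))])
cv2.imwrite("pics/p_wrist.png",cv2.resize(im[100:300,140:420],None,fx=2.8,fy=2.8,interpolation=cv2.INTER_CUBIC))
b=cv2.resize(a[180:265,320:430],None,fx=7,fy=7,interpolation=cv2.INTER_CUBIC); cv2.imwrite("pics/p_scene.png",np.clip(b.astype(float)*1.6,0,255).astype(np.uint8))
E
```

```text
t 14.43 housing mm -19.5 -0.0 134.8 phi 39.9 yaw -0.249 roll 0.002 f [ 0.21 -0.19 -0.61] g 0.699 q [-0.26 -0.23  0.89  2.32  0.14  0.28  0.1 ]
0.25 [-18.7 139.2] [-0.2 -2.9  3.4]
0.2 [-20.  133.5] [ 0.1  0.6 -1.1]
0.15 [-21.  127.9] [ 0.3  4.4 -5.5]
0.1 [-21.7 122.1] [ 0.5  8.3 -9.7]
0.05 [-22.1 116.4] [  0.6  12.5 -13.7]
0.0 [-22.3 110.6] [  0.6  16.8 -17.5]
0.1 W [[315.0, 179.0], [290.0, 175.0], [240.0, 275.0], [287.0, 409.0]] S [[271.0, 484.0], [136.0, 375.0]]
0.15 W [[333.0, 181.0], [306.0, 178.0], [259.0, 280.0], [305.0, 417.0]] S [[273.0, 474.0], [138.0, 364.0]]
0.2 W [[353.0, 182.0], [323.0, 180.0], [280.0, 284.0], [326.0, 425.0]] S [[275.0, 464.0], [140.0, 354.0]]
0.25 W [[375.0, 183.0], [341.0, 181.0], [304.0, 288.0], [350.0, 432.0]] S [[278.0, 453.0], [143.0, 343.0]]
0.3 W [[399.0, 183.0], [362.0, 182.0], [331.0, 292.0], [375.0, 438.0]] S [[281.0, 442.0], [146.0, 333.0]]
```

View pics/p_wrist.png

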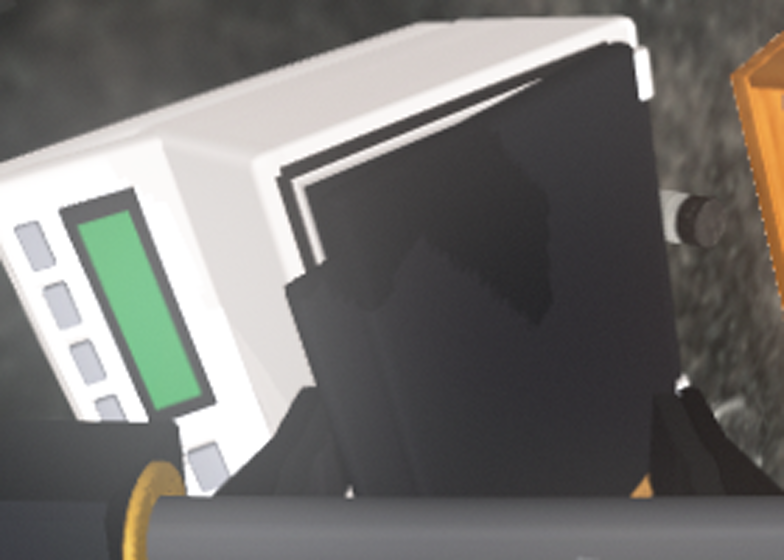

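View pics/p_scene.png

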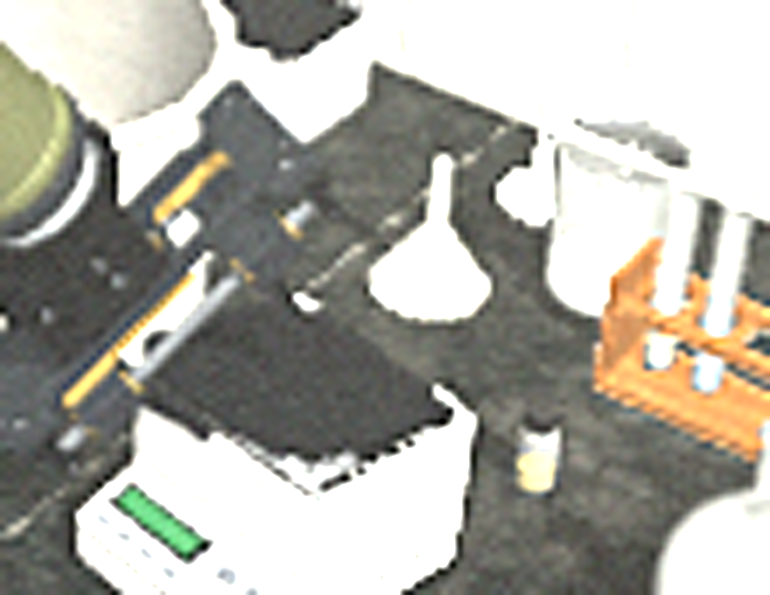

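Request:
play_rows:
  translation:
    - [0.1, 1.4, -1.6]
    - [0.1, 1.4, -1.6]
    - [0.1, 1.4, -1.6]
    - [0.1, 1.4, -1.6]
    - [0.1, 1.4, -1.5]
    - [0, 1.5, -1.5]
    - [0, 1.5, -1.5]
    - [0, 1.5, -1.5]
    - [0, 1.2, -1.2]
    - [0, 1, -1]
  turn:
    - [0, 0, 0]
    - [0, 0, 0]
    - [0, 0, 0]
    - [0, 0, 0]
    - [0, 0, 0]
    - [0, 0, 0]
    - [0, 0, 0]
    - [0, 0, 0]
    - [0, 0, 0]
    - [0, 0, 0]
  fingers: [0.4, 0.4, 0.4, 0.4, 0.4, 0.4, 0.4, 0.4, 0.4, 0.4]

```text
time: 15.37
position: [0.4786, -0.3603, 0.115]
tool_rot: [-0.546, 0.879, -1.884]
ft_force: [-1.7, 1.3, -1.4]
grip_width: 0.701
```

```bash
cat > look.py <<'E'
import sys
from low import *
from wat import *
import cv2
A=cur(); tag=sys.argv[1]
for th in (.1,.05,.0): t=tcp(th)[0]; print(th,t.round(1),(A[1].T@(hpose(t[0],0,t[1],40,-.25)[0]-A[0])*1e3).round(1))
W=ctrl.camera_info("wrist")
im=ctrl.get_image("wrist")
for th in (0,.05,.1,.15): print(th,"W",[((proj(W,hw(HP,cov(th,r,y,o)))[0]-[140,100])*2.8).round().tolist() for r,y,o in ((100,59,5),(118,48,2),(118,20,2))])
cv2.imwrite(f"pics/{tag}_wrist.png",cv2.resize(im[100:300,140:420],None,fx=2.8,fy=2.8,interpolation=cv2.INTER_CUBIC))
E
python3 hs.py; python3 look.py q
```

```text
t 15.37 housing mm -21.9 0.1 115.0 phi 39.9 yaw -0.249 roll 0.002 f [-1.73  1.32 -1.43] g 0.701 q [-0.33 -0.2   0.98  2.34  0.09  0.23  0.15]
0.1 [-21.7 122.1] [ 0.  -5.3  4.7]
0.05 [-22.1 116.4] [ 0.1 -1.2  0.7]
0.0 [-22.3 110.6] [ 0.1  3.1 -3. ]
0 W [[350.0, 184.0], [268.0, 281.0], [315.0, 419.0]]
0.05 W [[368.0, 187.0], [286.0, 288.0], [332.0, 430.0]]
0.1 W [[387.0, 189.0], [306.0, 295.0], [352.0, 440.0]]
0.15 W [[409.0, 192.0], [329.0, 301.0], [375.0, 449.0]]
```

View pics/q_wrist.png

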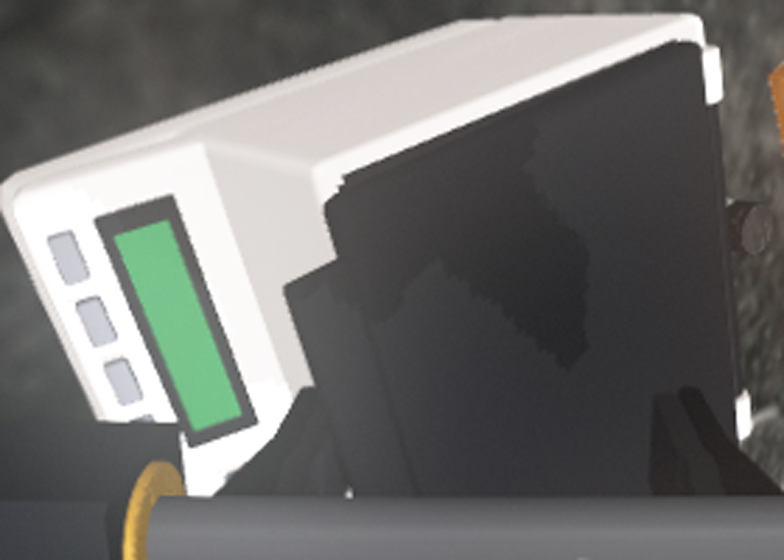

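Request:
play_rows:
  translation:
    - [0, 0.5, -0.5]
    - [0, 0.5, -0.5]
    - [0, 0.5, -0.5]
    - [0, 0.5, -0.5]
    - [0, 0.5, -0.5]
    - [0, 0.5, -0.5]
    - [0, 0.5, -0.5]
    - [0, 0.5, -0.6]
    - [0, 0.5, -0.6]
    - [0, 0.5, -0.6]
  turn:
    - [0, 0, 0]
    - [0, 0, 0]
    - [0, 0, 0]
    - [0, 0, 0]
    - [0, 0, 0]
    - [0, 0, 0]
    - [0, 0, 0]
    - [0, 0, 0]
    - [0, 0, 0]
    - [0, 0, 0]
  fingers: [0.4, 0.4, 0.4, 0.4, 0.4, 0.4, 0.4, 0.4, 0.4, 0.4]

```text
time: 16.25
position: [0.4783, -0.3602, 0.1084]
tool_rot: [-0.545, 0.877, -1.884]
ft_force: [-0.1, 0.0, -0.3]
grip_width: 0.702
```

```bash
python3 hs.py; python3 look.py r
```

```text
t 16.25 housing mm -22.3 0.1 108.4 phi 40.0 yaw -0.249 roll 0.002 f [-0.14  0.01 -0.28] g 0.702 q [-0.37 -0.2   1.02  2.35  0.07  0.21  0.17]
0.1 [-21.7 122.1] [ -0.  -10.2   9.2]
0.05 [-22.1 116.4] [ 0.1 -6.   5.2]
0.0 [-22.3 110.6] [ 0.1 -1.7  1.5]
0 W [[373.0, 189.0], [289.0, 289.0], [335.0, 431.0]]
0.05 W [[392.0, 192.0], [307.0, 297.0], [354.0, 442.0]]
0.1 W [[412.0, 195.0], [329.0, 304.0], [375.0, 453.0]]
0.15 W [[435.0, 197.0], [354.0, 310.0], [399.0, 463.0]]
```

View pics/r_wrist.png

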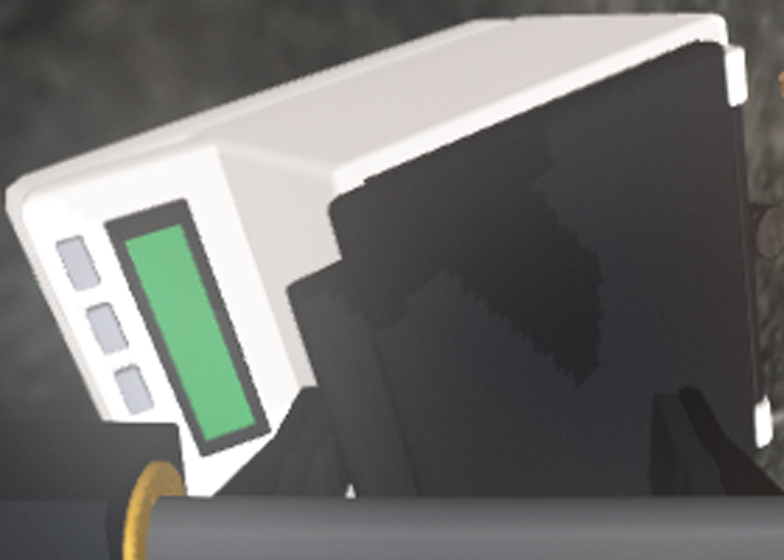

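Request:
play_rows:
  translation:
    - [0, 0.3, -0.5]
    - [0, 0.3, -0.5]
    - [0, 0.3, -0.5]
    - [0, 0.3, -0.5]
    - [0, 0.3, -0.5]
    - [0, 0, -1]
    - [0, 0, -2]
    - [0, 0, -2]
    - [0, 0, -2]
    - [0, 0, -2]
  turn:
    - [0, 0, 0]
    - [0, 0, 0]
    - [0, 0, 0]
    - [0, 0, 0]
    - [0, 0, 0]
    - [0, 0, 0]
    - [0, 0, 0]
    - [0, 0, 0]
    - [0, 0, 0]
    - [0, 0, 0]
  fingers: [0.4, 0.4, 0.4, 0.4, 0.4, 0.4, 0.4, 0.4, 0.4, 0.4]

```text
time: 17.13
position: [0.4706, -0.3563, 0.0992]
tool_rot: [-0.546, 0.879, -1.884]
ft_force: [-0.6, -0.5, -0.3]
grip_width: 0.697
```

```bash
python3 hs.py; python3 look.py s
```

```text
t 17.13 housing mm -30.6 2.3 99.2 phi 39.9 yaw -0.249 roll 0.002 f [-0.59 -0.46 -0.27] g 0.697 q [-0.36 -0.2   1.02  2.37  0.08  0.19  0.18]
0.1 [-21.7 122.1] [  0.1 -11.7  21.7]
0.05 [-22.1 116.4] [ 0.2 -7.6 17.7]
0.0 [-22.3 110.6] [ 0.2 -3.2 14. ]
0 W [[449.0, 190.0], [364.0, 292.0], [405.0, 435.0]]
0.05 W [[469.0, 194.0], [386.0, 300.0], [426.0, 446.0]]
0.1 W [[492.0, 197.0], [410.0, 307.0], [450.0, 457.0]]
0.15 W [[517.0, 199.0], [438.0, 314.0], [476.0, 468.0]]
```

View pics/s_wrist.png

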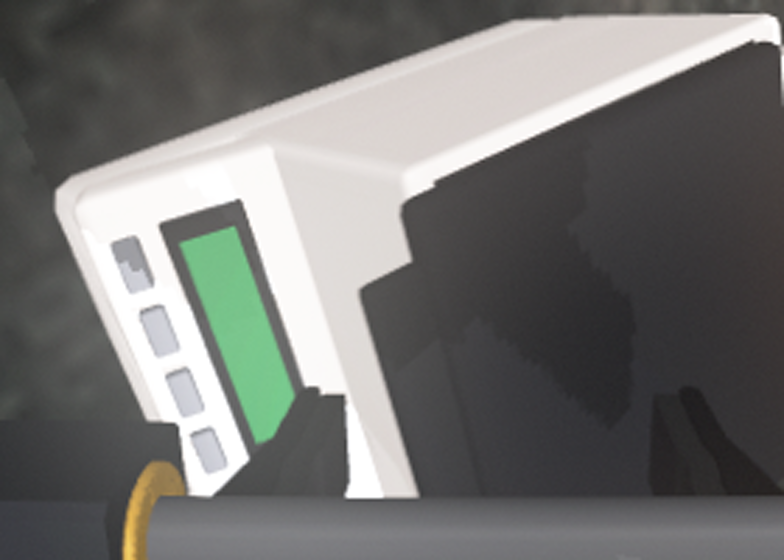

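```bash
python3 - <<'E'
from low import *
q=np.array(ctrl.get_state()["joint_positions"]); A=cur()
for d in (15,30,45): q,e,a=go(q,A[0]-A[1][:,1]*.015*(d/15) ,A[1],n=5); print(d,q.round(2),e,a)
E
```

```text
15 [-0.24 -0.24  0.89  2.38  0.14  0.23  0.12] 1.841096603147574e-13 1.2569176597910754e-14
30 [-0.15 -0.28  0.8   2.39  0.19  0.27  0.07] 1.0007415106216802e-13 5.551092844859729e-15
45 [-0.03 -0.3   0.68  2.39  0.14  0.3   0.11] 7.850462293418876e-14 3.4361439157866536e-15
```

Request:
play_rows:
  translation:
    - [0, -5, 0]
    - [0, -5, 0]
    - [0, -5, 0]
    - [0, -5, 0]
    - [0, -5, 0]
    - [0, -5, 0]
    - [0, 0, 0]
    - [0, 0, 0]
    - [0, 0, 0]
    - [0, 0, 0]
  turn:
    - [0, 0, 0]
    - [0, 0, 0]
    - [0, 0, 0]
    - [0, 0, 0]
    - [0, 0, 0]
    - [0, 0, 0]
    - [0, 0, 0]
    - [0, 0, 0]
    - [0, 0, 0]
    - [0, 0, 0]
  fingers: [0.4, 0.4, 0.4, 0.4, 0.4, 0.4, 0.4, 0.4, 0.4, 0.4]

```text
time: 18.02
position: [0.4536, -0.3478, 0.1221]
tool_rot: [-0.546, 0.879, -1.884]
ft_force: [0.6, 0.3, 0.9]
grip_width: 0.703
```

```bash
python3 hs.py; python3 look.py t; python3 - <<'E'
from bench import ctrl
import cv2
a=ctrl.get_image("scene"); cv2.imwrite("pics/t_scene.png",cv2.resize(a[180:290,310:450],None,fx=5.5,fy=5.4,interpolation=cv2.INTER_CUBIC))
a=ctrl.get_image("top"); cv2.imwrite("pics/t_top.png",a)
E
```

```text
t 18.02 housing mm -49.0 7.0 122.1 phi 39.9 yaw -0.249 roll 0.002 f [0.61 0.26 0.92] g 0.703 q [-0.14 -0.27  0.79  2.39  0.16  0.27  0.1 ]
0.1 [-21.7 122.1] [ 0.  18.1 21.6]
0.05 [-22.1 116.4] [ 0.1 22.2 17.6]
0.0 [-22.3 110.6] [ 0.1 26.6 13.9]
0 W [[456.0, 164.0], [386.0, 248.0], [419.0, 372.0]]
0.05 W [[474.0, 167.0], [405.0, 254.0], [437.0, 380.0]]
0.1 W [[493.0, 169.0], [425.0, 259.0], [457.0, 387.0]]
0.15 W [[513.0, 170.0], [448.0, 263.0], [479.0, 395.0]]
```

View pics/t_wrist.png

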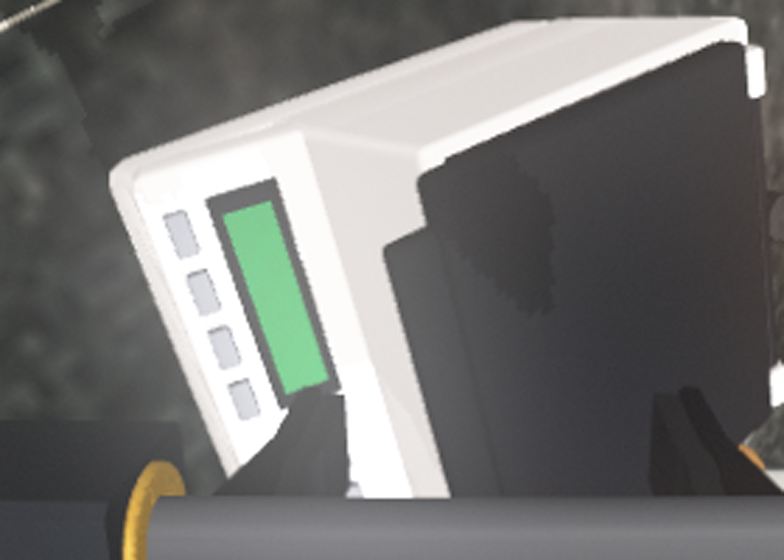

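View pics/t_scene.png

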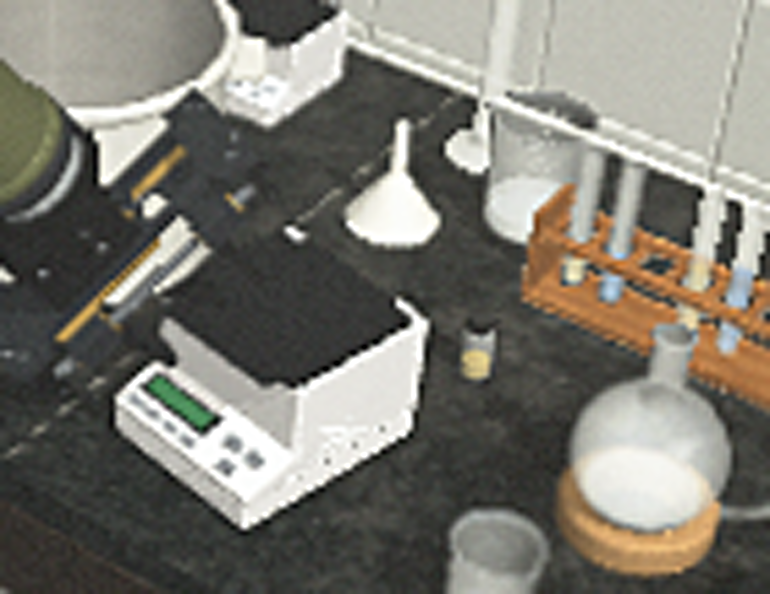

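View pics/t_top.png

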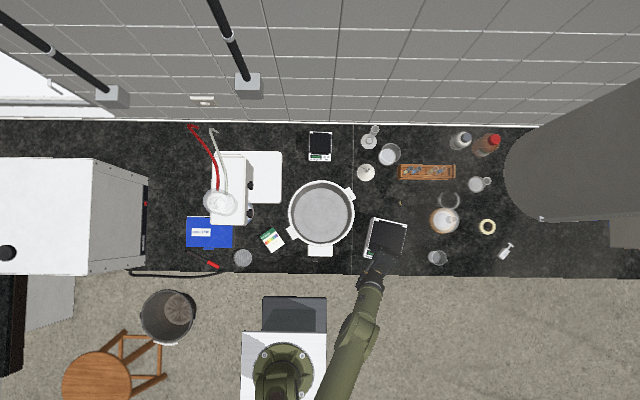

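```bash
python3 -c "
from bench import ctrl
print(ctrl.get_state()['ft_force']); print(ctrl.close_job())"
```

```text
[-0.9224192   0.35555835  0.00510195]
the job is handed in; nothing more can be done
None
```

I pushed the vial home, tipped the cover, caught it on a finger, lowered it until it was fully shut, and handed the job in at about 18 s. No verdict was reported.

- **Vial:** I pushed it down with the shut fingertips until it hit a hard stop, where the force jumped to about 27 N. Two cameras together then put its top at 93 to 94 mm (94 is home), and it still fitted 94 mm in a wrist picture while the cover was coming down.
- **Cover:** I tipped it forward with the rear finger of the open gripper. It landed on the front finger at about 0.88 rad, and I lowered it in contact to shut at no more than about 0.35 rad/s over the last 0.3 rad. I never pinched it.
- **Last checks:** In the final wrist picture the lip lies where it should at 0 rad, within about 0.01 rad. The fingers are clear of everything, the wrist force is only noise (under 1 N), and the bystanders I could see look unmoved in the top and scene pictures.

Two things are less certain:
- **Stop height:** The reported tool height at the vial's stop was 90.7 mm, lower than the 94 mm I expected at the vial top. I did not find out why, so I relied on the hard stop and the pictures instead.
- **Catch force:** The force on the cover while it rested on the finger was too small to tell from sensor noise. That it rested there rests on the pictures, where the cover's angle matched the finger's position all the way down.

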